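Nest the button dippers

TASK

Put the three steel button dippers away as one nest: first lower the medium one into the large one, then the small one into the medium one, each sitting upright and fully down on the floor of the next, lowered in and not dropped. Turn the handles so that they fan apart and none lies on another, with at least 5 cm between any two handle ends. The large dipper stays standing on its cork pad, and the other things on the table stay where they are.

Things in the scene. Friction and masses are not known exactly. Their poses are not given: they have to be found in the camera images.
- large_mid (a point): The large dipper: round open steel cup, 100 mm across outside at the rim, 86 mm at the base, 60 mm high, wall 3 mm, floor 5 mm thick, about 400 g, with one long fixed handle. Point on the cup's axis, half-way up (30 mm above its underside). z is up the cup's axis; the handle points along -x.
- large_grip (a point): Middle of the sloping grip of the large dipper's handle, 94.5 mm out from the cup's axis, 92 mm above its underside; same axes. The handle is a bar 10 mm thick (along y), 14 mm deep: level from the rim to 72 mm out, 58 to 72 mm above the underside (so it stands above its rim); then the straight grip, 70 mm long, rises outward, leaning 40 degrees from vertical.
- large_tip (a point): Far upper end of the large dipper's handle: 117 mm out from the axis, 119 mm above its underside; same axes as the dipper.
- medium_mid (a point): The medium dipper: round open steel cup, 80 mm across outside at the rim, 68 mm at the base, 60 mm high, wall 3 mm, floor 5 mm thick, about 220 g, with one long fixed handle. Point on the cup's axis, half-way up (30 mm above its underside). z is up the cup's axis; the handle points along -x.
- medium_grip (a point): Middle of the sloping grip of the medium dipper's handle, 94.5 mm out from the cup's axis, 92 mm above its underside; same axes. The handle is a bar 10 mm thick (along y), 14 mm deep: level from the rim to 72 mm out, 58 to 72 mm above the underside (so it stands above its rim); then the straight grip, 70 mm long, rises outward, leaning 40 degrees from vertical.
- medium_tip (a point): Far upper end of the medium dipper's handle: 117 mm out from the axis, 119 mm above its underside; same axes as the dipper.
- small_mid (a point): The small dipper: round open steel cup, 60 mm across outside at the rim, 52 mm at the base, 60 mm high, wall 3 mm, floor 5 mm thick, about 150 g, with one long fixed handle. Point on the cup's axis, half-way up (30 mm above its underside). z is up the cup's axis; the handle points along -x.
- small_grip (a point): Middle of the sloping grip of the small dipper's handle, 94.5 mm out from the cup's axis, 92 mm above its underside; same axes. The handle is a bar 10 mm thick (along y), 14 mm deep: level from the rim to 72 mm out, 58 to 72 mm above the underside (so it stands above its rim); then the straight grip, 70 mm long, rises outward, leaning 40 degrees from vertical.
- small_tip (a point): Far upper end of the small dipper's handle: 117 mm out from the axis, 119 mm above its underside; same axes as the dipper.
- pad: Round cork pad 132 mm across and 4 mm thick, fixed to the table, under the large dipper. Origin at the centre of its underside.
- rack: Fixed plywood thread shelf: a board 300 mm wide, 150 mm deep (x), underside 195 mm above the table, 15 mm thick, spools on it, side panels at the rear half, open front and back. Origin on the table under the middle of the front edge; x runs back under the board. The medium or the small dipper stands under it, axis about 85 mm behind the front edge, handle to the front; the other stands in the open.
- cone: Cone of thread, 64 mm across, 112 mm high; to be left alone. Origin under its centre.
- pincushion: Domed pincushion, 84 mm across, 50 mm high with its pins; to be left alone. Origin under its centre.
- tape: Round tape-measure case, 54 mm across, 16 mm high; to be left alone. Origin under its centre.
- bobbins: Open grey bobbin tray, 80 x 120 mm, 26 mm high; to be left alone. Origin under its centre.
- spool: Wooden spool, 38 mm across, 52 mm high, under the thread shelf near one end; to be left alone. Origin under its centre.
- scissors: Scissors lying flat, 180 mm long, 10 mm high; to be left alone. Origin at the pivot's height on the table, blades along +x.
Mind the look-alikes: they are no part of the job. Leave any turquoise look-alike of the part that bears medium_mid alone.

How it is judged:
By the outcome, as a careful person would: the job done as asked, in the order asked, and still so for the second after the job is handed in, with the robot touching nothing.
It also fails if it takes over 72 s, if anything falls off the work surface, if the arm or the gripper's body presses on something with over 40 N, if the wrist force passes 120 N, or if a joint passes its speed limit or range.

ROBOT

A 7-joint arm with a two-finger parallel gripper is mounted at the origin on the work surface. World frame = base frame: x ahead of the robot, y to its left, z up, the work surface at z = 0. Lengths are in m, angles in rad, forces in N, time in s.
With the tool pointing down it reaches from about 0.425 to 0.95 m from the base axis. Payload 4.7 kg.
Tool frame: the origin (TCP) lies at the very end of the fingers, on their centre line; the grasp point (between the pads) lies 19 mm behind it; z points along the fingers, y is the direction in which the jaws open and shut (so a half turn about z gives the same grasp; the last joint's range is limited). The gripper opens to 85 mm and grips with 20 to 120 N. Pads are 22 mm wide; open, the fingers measure 114 mm over their backs; the gripper's body (76 mm by 85 mm) begins 54 mm behind the grasp point. The pads swing forward as they close: fully open they stand 13 mm farther back than shut.
Start: joints at [1.164, 0.469, -0.049, 1.532, 0.024, 1.141, -0.082], TCP at [0.249, -0.627, 0.231] pointing down, gripper open.
Joint ranges: [-2.59, 2.59], [-0.33, 1.99], [-1.39, 1.29], [0.1, 2.45], [-1.04, 4.18], [0.21, 1.99], [-2.66, 2.66]. Speed limits (rad/s): [2.57, 2.57, 3.14, 3.14, 3.14, 3.14, 3.14].

INTERFACE

Orientations are given as a unit quaternion [x, y, z, w].
In Python, from station import bot, capture, camera_params gives the robot as it stands.
- The arm moves only by the tool servo_tool, never from a script. Its argument "rows" is one flat list of numbers, 7 for each row, row after row: the shift along the tool's x, y, z in m, then the turn, a rotation vector about the tool's x, y, z in degrees, then the closure in counts, from 0 (fully open) to 255 (shut). A call has 1 to 20 rows; each row is the pose to reach, as a shift and turn from the pose commanded when the call began, along the tool's axes at that moment; what a row does not reach only later rows make up. A row lasts 1/10 s, in which the tool goes at most 50 mm and 8.59 degrees, less where a joint would pass 70% of its speed; a pose out of reach is approached as far as the arm can. A call with a gripper value outside its range is refused whole. The fingers move at their own pace and stop on an object; "newtons" is the grip in N (left out, the last holds). Time passes only in rows, so rows that repeat a pose let the fingers close. It gives the time, the measured TCP pose, the force and the opening at its end, in the units of the state.
- bot.read_state(): the state, without advancing time (a new reading comes with each control period).
- capture(name): name is "scene" or "top" or "wrist"; returns the picture (400x640x3 uint8, red, green, blue); there is no depth.
- camera_params(name): a dict with "mtx" (3x3 intrinsics, pixels), "R" (3x3) and "t" (3): a world point X has camera coordinates R X + t. Camera axes: x right, y down, z forward; pixel columns grow to the right and rows downward; lengths in m; the calibration is good to about 2 mm. A picture is of the moment at which its call begins: read the wrist's pose just before it. camera_params takes no time and is no camera call; for the wrist camera it gives the pose at the moment of the call.
- bot.sign_off(): hands the job in, once; it reports no verdict.
The state is a dict: "t": time; "joint_positions": joint angles; "joint_vel": joint speeds; "joint_efforts": joint torques, N m; "ee_pos": TCP position; "ee_rot": TCP orientation; "wrist_force": force on the tool from outside, world axes, zero at the start; "wrist_torque": the same for the moment, N m; "gripper_width": finger opening in m.
Only numpy, scipy, OpenCV 4.12 (cv2) and the standard library are available. Lean on these libraries where they do the work, as an engineer would, in place of code of your own. Each camera call takes 0.05 s, during which the arm holds its last target.

## Working session

There is one attempt and no reset: what is moved stays moved. The work goes in short steps, Python scripts to look and compute and a tool call to move; the robot and the scene stay as the last step left them, time stands still between calls to the robot, and variables do not carry over. Pictures are saved under pics/ and viewed, and the job is handed in when it is done.

Besides the shell and the picture viewer there is one more tool, called as a command line: name --argument value ..., lists and objects as JSON in quotes. servo_tool: Moves the arm, as the interface text tells. Its arguments: {"type":"object","properties":{"rows":{"type":"array","items":{"type":"number"}},"newtons":{"type":"number"}},"required":["rows"]}

```bash
ls; mkdir -p pics
python3 - <<'E'
from station import bot,capture,camera_params
import cv2
s=bot.read_state();print({k:(v if not hasattr(v,'__len__') else [round(float(x),4) for x in v]) for k,v in s.items()})
for n in ["scene","top"]:
    im=capture(n);cv2.imwrite(f"pics/{n}0.png",im[:,:,::-1]);p=camera_params(n);print(n,p)
E
```

```text
pics
{'t': 0.0, 'joint_positions': [1.1641, 0.4694, -0.0486, 1.5337, 0.0241, 1.141, -0.0823], 'joint_vel': [-0.0012, -0.0021, 0.0005, 0.0006, 0.0012, -0.0008, 0.0018], 'joint_efforts': [0.0008, -51.0297, -0.0457, -23.7709, 0.0108, 0.0077, 0.0], 'ee_pos': [0.2488, -0.6268, 0.2303], 'ee_rot': [0.9822, 0.1878, -0.0002, -0.001], 'wrist_force': [0.7581, -0.2355, 0.5427], 'wrist_torque': [0.0799, 0.0451, -0.0379], 'gripper_width': 0.08576148592297056}
scene {'mtx': array([[399.6542428 ,   0.        , 319.40368966],
       [  0.        , 399.6542428 , 194.24381266],
       [  0.        ,   0.        ,   1.        ]]), 'R': array([[-0.09302975,  0.99559802,  0.01140346],
       [ 0.72595306,  0.07566335, -0.68356946],
       [-0.68142323, -0.05531392, -0.72979638]]), 't': array([ 0.01642621, -0.31267721,  1.58345537])}
top {'mtx': array([[467.92334336,   0.        , 320.63413009],
       [  0.        , 467.92334336, 198.8604408 ],
       [  0.        ,   0.        ,   1.        ]]), 'R': array([[-0.01011197, -0.99971679,  0.02154292],
       [-0.99548807,  0.00803181, -0.09454622],
       [ 0.09434641, -0.02240176, -0.99528735]]), 't': array([0.04664447, 0.5402343 , 1.30930952])}
```

View pics/scene0.png

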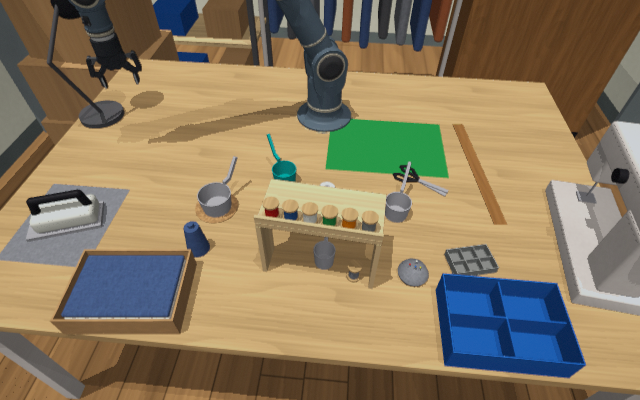

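View pics/top0.png

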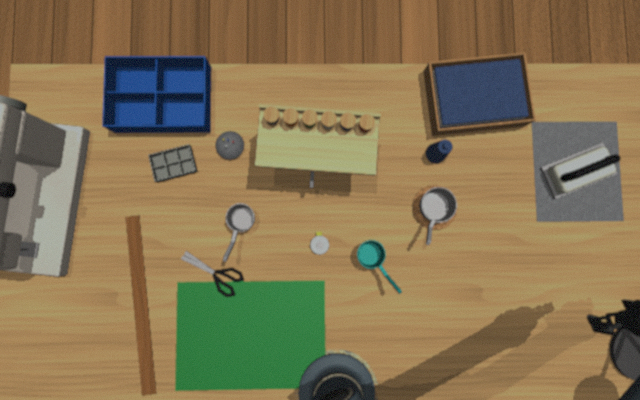

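Run:
```python
import cv2,numpy as np
t=cv2.imread('pics/top0.png');s=cv2.imread('pics/scene0.png')
def c(im,x,y,w,h,k):return cv2.resize(im[y:y+h,x:x+w],None,fx=k,fy=k,interpolation=cv2.INTER_CUBIC)
a=np.hstack([c(t,205,190,75,100,5),c(t,400,170,75,100,5)]);cv2.imwrite('pics/c1.png',a)
a=np.vstack([c(s,180,130,133,100,6)]);cv2.imwrite('pics/c2.png',a)
a=np.vstack([c(s,250,150,200,140,4)]);cv2.imwrite('pics/c3.png',a)
a=c(t,240,95,160,100,5);cv2.imwrite('pics/c4.png',a)
```

```text
(no output)
```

View pics/c1.png

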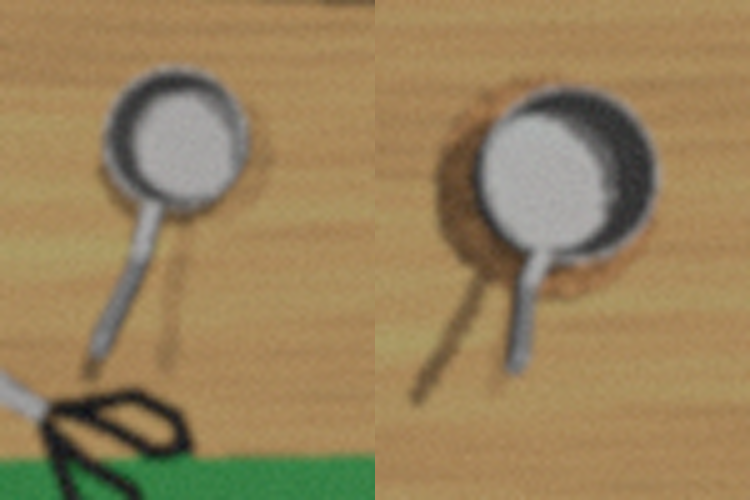

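View pics/c3.png

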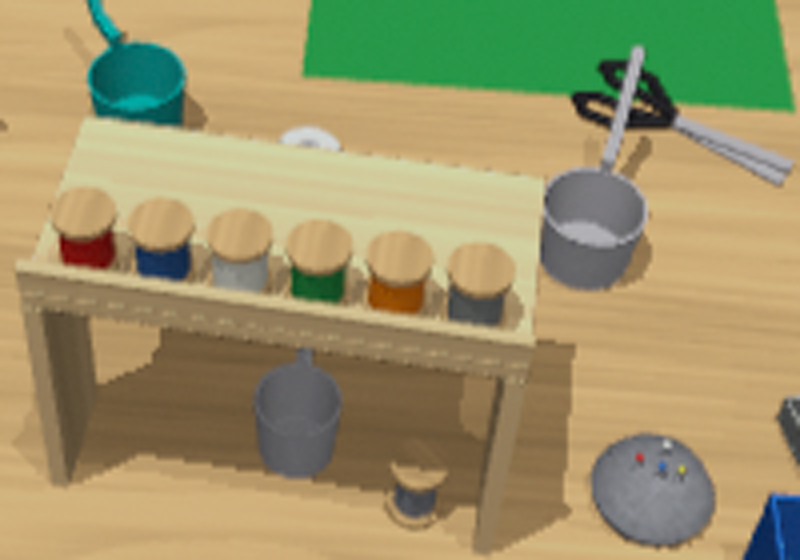

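View pics/c4.png

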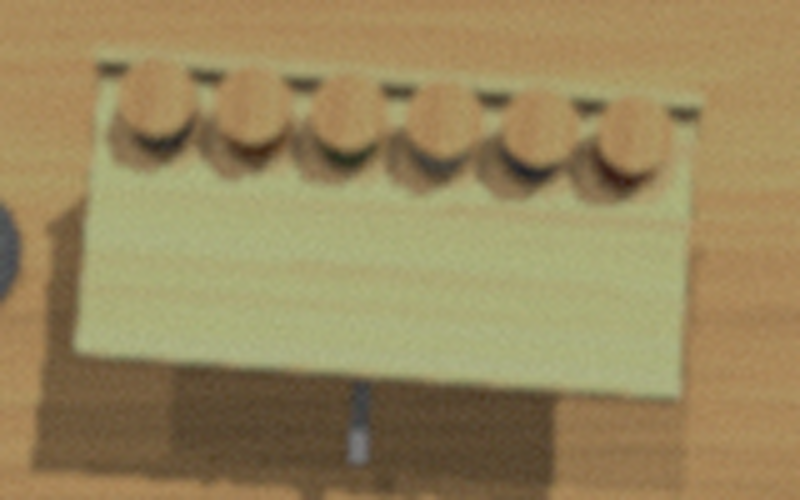

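```bash
cat > h.py <<'E'
import numpy as np,cv2
from station import bot,capture,camera_params
from scipy.spatial.transform import Rotation as Ro
def ray(n,u,v,z,p=None):
    p=p or camera_params(n);d=p['R'].T@np.linalg.inv(p['mtx'])@np.array([u,v,1]);o=-p['R'].T@p['t']
    return o+d*(z-o[2])/d[2]
def proj(n,X,p=None):
    p=p or camera_params(n);c=p['R']@np.array(X,float)+p['t'];q=p['mtx']@c;return q[:2]/q[2]
E
python3 - <<'E'
from h import *
def cr(x0,y0,k,x,y):return x0+(x+.5)/k-.5,y0+(y+.5)/k-.5
def show(n,a,z):
    r=ray(n,*a,z);print(n,np.round(a,1),np.round(r,4));return r
m=show('top',cr(205,190,5,176.5,140),.06);mt=show('top',cr(205,190,5,95,358),.119)
l=show('top',cr(400,170,5,192,175.5),.064);lt=show('top',cr(400,170,5,140,370),.123)
st=show('top',cr(240,95,5,358,463),.119)
sm=show('scene',cr(250,150,4,299,404),.06)
m2=show('scene',cr(250,150,4,594,214),.06);mt2=show('scene',cr(250,150,4,638,50),.119)
for a,b in((m,mt),(l,lt),(sm,st),(m2,mt2)):
    d=(b-a)[:2];print(np.linalg.norm(d),np.degrees(np.arctan2(d[1],d[0])))
# diameters
for x0,x1,y in((105,248,140),(478-375,657-375,175)):print(np.linalg.norm(ray('top',205+x0/5,190+y/5,.06)-ray('top',205+x1/5,190+y/5,.06)))
print(np.linalg.norm(ray('scene',250+257/4,250,.06)-ray('scene',250+341/4,250,.06)))
for x,y in((78,353),(682,397),(102,55),(700,97)): show('top',cr(240,95,5,x,y),.21)
for x,y in((375,55),(372,245)):pass
s=bot.read_state();print(Ro.from_quat(s['ee_rot']).as_matrix().round(3))
E
```

```text
top [239.9 217.6] [0.4872 0.2656 0.06  ]
top [223.6 261.2] [0.3706 0.2984 0.119 ]
top [438.  204.7] [ 0.518  -0.2836  0.064 ]
top [427.6 243.6] [ 0.4109 -0.2363  0.123 ]
top [311.2 187.2] [0.563  0.0686 0.119 ]
scene [324.4 250.6] [0.6883 0.0605 0.06  ]
scene [398.1 203.1] [0.496 0.264 0.06 ]
scene [409.1 162.1] [0.3767 0.2933 0.119 ]
0.12113460924024727 164.30358711872225
0.11710123143045414 156.19955840921196
0.12554147233255677 176.29218927487116
0.12283048929066272 166.22349457940044
0.07854529364650725
0.09820978084325513
0.056170423068009505
top [255.2 165.2] [0.6077 0.2063 0.21  ]
top [376. 174.] [ 0.5838 -0.0917  0.21  ]
top [260.  105.6] [0.758  0.1948 0.21  ]
top [379.6 114. ] [ 0.7354 -0.104   0.21  ]
[[ 0.929  0.369 -0.001]
 [ 0.369 -0.929  0.002]
 [-0.    -0.002 -1.   ]]
```

View pics/c2.png

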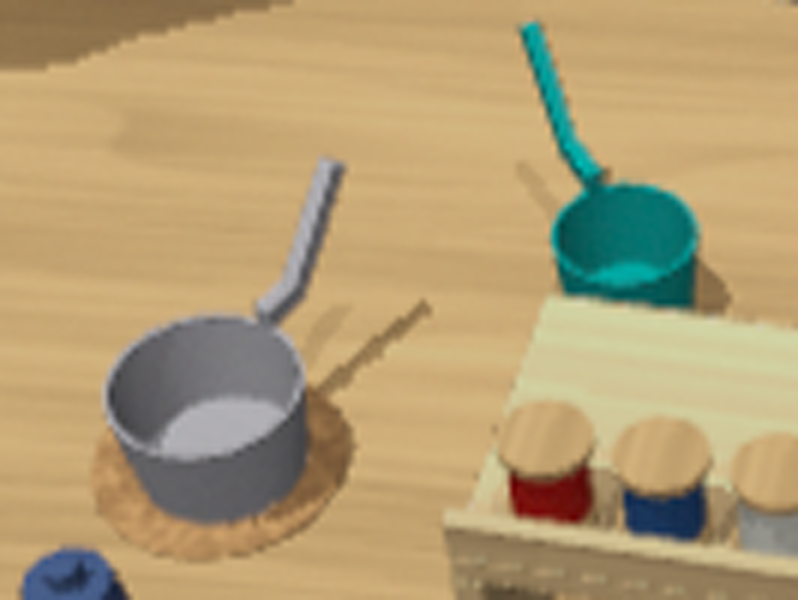

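Run:
```python
from h import *
print(ray('scene',180+206.5/6-.5,130+387.5/6-.5,.064), ray('scene',180+333/6,130+162/6,.123))
print('teal',ray('scene',180+625/6,130+235/6,.06),ray('scene',180+532/6,130+28/6,.119), ray('top',371,254,.06), ray('top',400,291,.119))
print('tape',ray('top',319,244,.016))
p=camera_params('wrist');s=bot.read_state();R=Ro.from_quat(s['ee_rot']).as_matrix()
o=-p['R'].T@p['t'];print('cam in tool',R.T@(o-s['ee_pos']));print((p['R']@R).round(3),p['mtx'])
im=capture('wrist');cv2.imwrite('pics/w0.png',im[:,:,::-1])
```

```text
[ 0.52015038 -0.2862708   0.064     ] [ 0.4140715  -0.23746068  0.123     ]
teal [ 0.38628855 -0.09459411  0.06      ] [ 0.29074009 -0.15738029  0.119     ] [ 0.38376641 -0.09459807  0.06      ] [ 0.28842712 -0.16096827  0.119     ]
tape [0.41254211 0.0474801  0.016     ]
cam in tool [ 0.07397033  0.00067077 -0.14248926]
[[-0.     1.     0.001]
 [-0.957 -0.    -0.289]
 [-0.289 -0.001  0.957]] [[346.89413274   0.         315.12490508]
 [  0.         346.89413274 198.15532049]
 [  0.           0.           1.        ]]
```

View pics/w0.png

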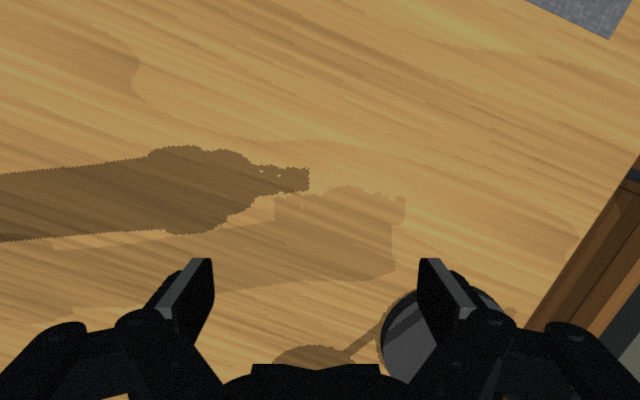

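servo_tool --rows '[0.1, -0.04, -0.12, 0, 0, 0, 0, 0.41, -0.19, -0.12, 0, 0, 37, 0, 0.41, -0.19, -0.12, 0, 0, 37, 0, 0.41, -0.19, -0.12, 0, 0, 37, 0, 0.41, -0.19, -0.12, 0, 0, 37, 0, 0.41, -0.19, -0.12, 0, 0, 37, 0, 0.41, -0.19, -0.12, 0, 0, 37, 0, 0.41, -0.19, -0.12, 0, 0, 37, 0, 0.41, -0.19, -0.12, 0, 0, 37, 0, 0.41, -0.19, -0.12, 0, 0, 37, 0, 0.41, -0.19, -0.12, 0, 0, 37, 0, 0.41, -0.19, -0.12, 0, 0, 37, 0]'

```text
t: 1.35
ee_pos: [0.5601, -0.2991, 0.3509]
ee_rot: [0.991, -0.133, -0.0, 0.0]
wrist_force: [0.2, -0.7, 1.3]
gripper_width: 0.0852
```

```bash
cat >> h.py <<'E'
def st():
    s=bot.read_state();R=Ro.from_quat(s['ee_rot']).as_matrix()
    print('t',round(s['t'],2),'q',np.round(s['joint_positions'],3),'p',np.round(s['ee_pos'],4),'x',R[:,0].round(3),'z',R[:,2].round(3),'F',np.round(s['wrist_force'],1),'T',np.round(s['wrist_torque'],2),'w',round(s['gripper_width'],4))
    open('log.txt','a').write(repr((list(s['joint_positions']),list(s['ee_pos']),list(s['ee_rot'])))+'\n');return s,R
def snap(n,f):
    import pickle
    p=camera_params(n);im=capture(n)[:,:,::-1];cv2.imwrite(f'pics/{f}.png',im);pickle.dump(p,open(f'pics/{f}.pkl','wb'))
    return im
E
python3 -c "
from h import *
st();snap('wrist','w1')"
```

```text
t 1.35 q [ 0.494  0.333 -0.096  1.465  0.033  1.347 -1.441] p [ 0.5601 -0.2991  0.3509] x [ 0.965 -0.263 -0.001] z [-0.001 -0.    -1.   ] F [ 0.2 -0.7  1.3] T [-0.05  0.06 -0.06] w 0.0852
```

View pics/w1.png

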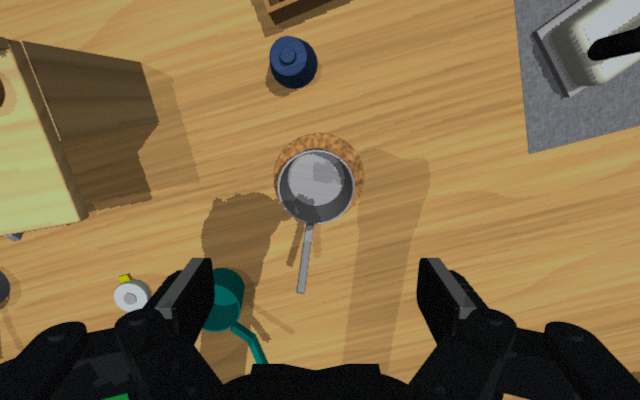

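servo_tool --rows '[-0.258, -0.527, 0, 0, 0, -100, 0, -0.258, -0.527, 0, 0, 0, -100, 0, -0.258, -0.527, 0, 0, 0, -100, 0, -0.258, -0.527, 0, 0, 0, -100, 0, -0.258, -0.527, 0, 0, 0, -100, 0, -0.258, -0.527, 0, 0, 0, -100, 0, -0.258, -0.527, 0, 0, 0, -100, 0, -0.258, -0.527, 0, 0, 0, -100, 0, -0.258, -0.527, 0, 0, 0, -100, 0, -0.258, -0.527, 0, 0, 0, -100, 0, -0.258, -0.527, 0, 0, 0, -100, 0, -0.258, -0.527, 0, 0, 0, -100, 0, -0.258, -0.527, 0, 0, 0, -100, 0]'

```text
t: 2.7
ee_pos: [0.4487, 0.2808, 0.3512]
ee_rot: [0.737, 0.676, 0.0, -0.001]
wrist_force: [-0.8, -0.4, -0.3]
gripper_width: 0.0853
```

servo_tool --rows '[0, 0, 0, 0, 0, -80, 0, 0, 0, 0, 0, 0, -80, 0, 0, 0, 0, 0, 0, -80, 0, 0, 0, 0, 0, 0, -80, 0, 0, 0, 0, 0, 0, -80, 0, 0, 0, 0, 0, 0, -80, 0, 0, 0, 0, 0, 0, -80, 0, 0, 0, 0, 0, 0, -80, 0, 0, 0, 0, 0, 0, -80, 0, 0, 0, 0, 0, 0, -80, 0]'

```text
t: 3.7
ee_pos: [0.452, 0.274, 0.3507]
ee_rot: [0.135, 0.991, -0.001, 0.0]
wrist_force: [-0.5, -0.5, 0.1]
gripper_width: 0.0853
```

```bash
python3 -c "
from h import *
st();snap('wrist','w2')"
```

```text
t 3.7 q [ 0.111  0.242 -0.885  1.672  0.194  1.321  0.493] p [0.452  0.274  0.3507] x [-0.964  0.267 -0.   ] z [-0.    -0.002 -1.   ] F [-0.5 -0.5  0.1] T [-0.   -0.01  0.07] w 0.0853
```

View pics/w2.png

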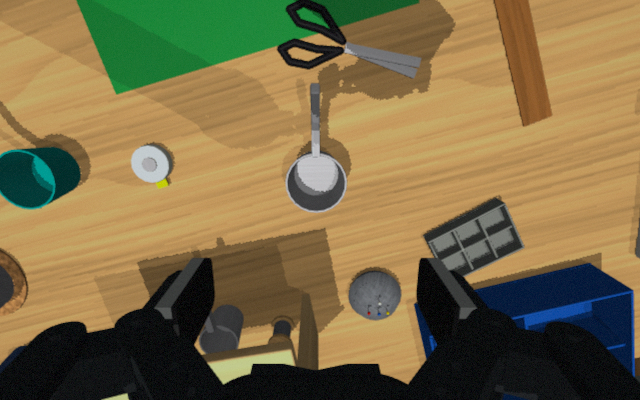

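Run:
```python
import cv2,numpy as np
a=cv2.imread('pics/w2.png');b=cv2.imread('pics/w1.png')
def c(im,x,y,w,h,k):return cv2.resize(im[y:y+h,x:x+w],None,fx=k,fy=k,interpolation=cv2.INTER_CUBIC)
cv2.imwrite('pics/c5.png',np.hstack([c(a,270,75,90,145,4),c(b,265,130,105,145*1,4)[:580]]))
cv2.imwrite('pics/c6.png',c(a,180,280,130,80,6))
```

```text
(no output)
```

View pics/c5.png

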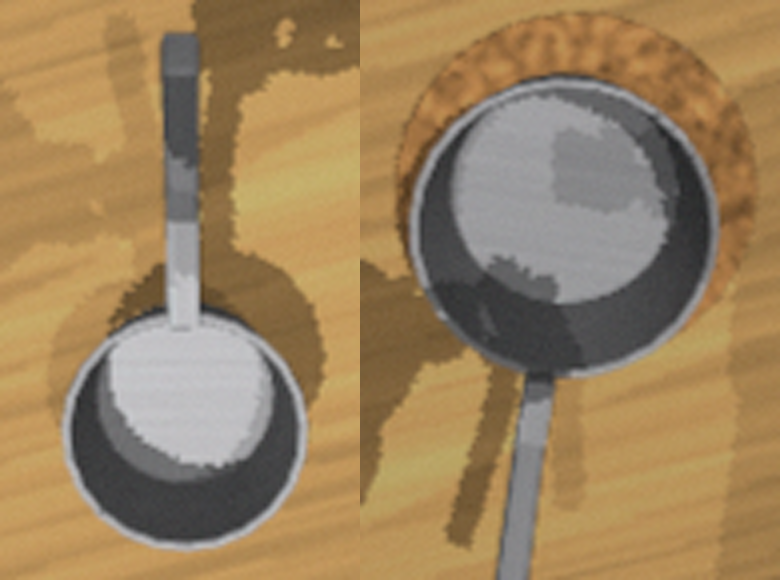

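View pics/c6.png

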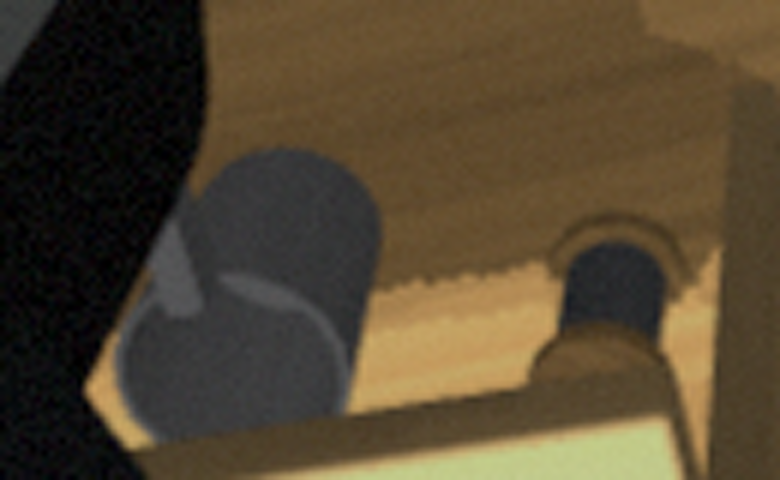

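Run:
```python
from h import *
import pickle
p1=pickle.load(open('pics/w1.pkl','rb'));p2=pickle.load(open('pics/w2.pkl','rb'))
def g(p,x0,y0,k,x,y,z):
    r=ray('',x0+(x+.5)/k-.5,y0+(y+.5)/k-.5,z,p);return r
def pr(n,a,b):
    d=(b-a)[:2];print(n,a.round(4),b.round(4),np.linalg.norm(d).round(4),np.degrees(np.arctan2(d[1],d[0])).round(1))
m=g(p2,270,75,4,185,429,.06);mt=g(p2,270,75,4,180,55,.119);pr('med',m,mt)
mb=g(p2,270,75,4,183,222,.072);pr('med lvl',m,mb)
print('diam',np.linalg.norm(g(p2,270,75,4,62,429,.06)-g(p2,270,75,4,308,429,.06)),np.linalg.norm(g(p2,270,75,4,185,308,.06)-g(p2,270,75,4,185,550,.06)))
l=g(p1,265,130,4,205,228,.064);lt=ray('',301,290,.123,p1);pr('lar',l,lt)
pr('lar lvl',l,g(p1,265,130,4,176,415,.076))
print('diam',np.linalg.norm(g(p1,265,130,4,50,228,.064)-g(p1,265,130,4,360,228,.064)))
# pad
print('pad',g(p1,265,130,4,575-360,176,0))
# small: rim crop 6: left 118 right 350 ; top ~272 ; 
s=g(p2,180,280,6,234,370,.06);print('small',s,np.linalg.norm(g(p2,180,280,6,118,370,.06)-g(p2,180,280,6,350,370,.06)))
print('spool',g(p2,180,280,6,620,275,0.0))
# reproject predictions to top/scene
def pred(n,c,a,z):
    o=np.array([np.cos(a),np.sin(a),0]);
    for v in('top','scene'):print(n,v,'rim',proj(v,[*c,z+.06]).round(1),'tip',proj(v,np.array([*c,z+.119])+.117*o).round(1))
pred('m',m[:2],np.radians(165),0);pred('l',l[:2],np.radians(157),.004)
```

```text
med [0.4864 0.2646 0.06  ] [0.3764 0.2936 0.119 ] 0.1138 165.2
med lvl [0.4864 0.2646 0.06  ] [0.4219 0.2818 0.072 ] 0.0668 165.1
diam 0.07908482447292013 0.08016861155286419
lar [ 0.5208 -0.2897  0.064 ] [ 0.4157 -0.2422  0.123 ] 0.1154 155.7
lar lvl [ 0.5208 -0.2897  0.064 ] [ 0.4659 -0.265   0.076 ] 0.0603 155.7
diam 0.09922612957756696
pad [ 0.52221444 -0.29402774  0.        ]
small [0.68351253 0.05974418 0.06      ] 0.05764442260240728
spool [7.24122492e-01 1.41841409e-01 5.55111512e-17]
m top rim [240.3 217.9] tip [225.  260.1]
m scene rim [398.2 200.8] tip [409.6 161.4]
l top rim [440.2 203.7] tip [430.5 242.7]
l scene rim [212.7 194.2] tip [233.5 156.6]
```

servo_tool --rows '[0.0587, 0, 0.171, 0, 0, -0.7, 130, 0.0587, 0, 0.171, 0, 0, -0.7, 130, 0.0587, 0, 0.171, 0, 0, -0.7, 130, 0.0587, 0, 0.171, 0, 0, -0.7, 130, 0.0587, 0, 0.171, 0, 0, -0.7, 130, 0.0587, 0, 0.171, 0, 0, -0.7, 130, 0.0587, 0, 0.171, 0, 0, -0.7, 130]'

```text
t: 4.45
ee_pos: [0.3964, 0.2927, 0.1822]
ee_rot: [0.129, 0.992, 0.001, 0.002]
wrist_force: [0.2, 0.4, -0.0]
gripper_width: 0.0416
```

```bash
python3 -c "
from h import *
st();snap('wrist','w3');snap('top','t3')
print(proj('wrist',[.3764,.2936,.119]),proj('top',[.3764,.2936,.119]))"
```

```text
t 4.45 q [-0.009  0.342 -0.862  1.978  0.318  0.957  0.284] p [0.3964 0.2927 0.1822] x [-0.967  0.256 -0.003] z [ 0.003  0.002 -1.   ] F [ 0.2  0.4 -0. ] T [-0.03  0.02 -0.02] w 0.0416
[308.37192756 185.16192887] [225.45601132 258.94822357]
```

View pics/w3.png

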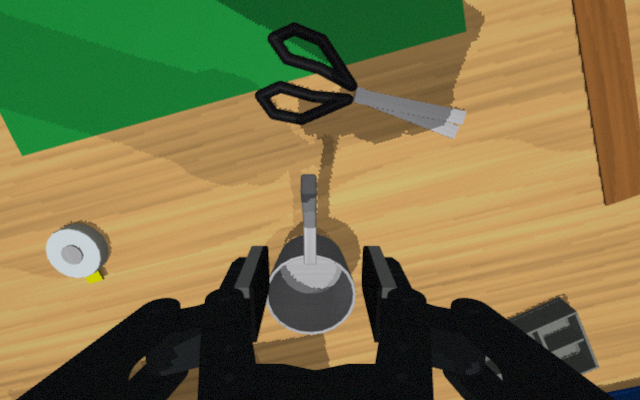

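servo_tool --rows '[0, 0, 0.05, 0, 0, 0, 130, 0, 0, 0.109, 0, 0, 0, 130, 0, 0, 0.109, 0, 0, 0, 130, 0, 0, 0.109, 0, 0, 0, 130, 0, 0, 0.109, 0, 0, 0, 130]' --newtons 90

```text
t: 5.05
ee_pos: [0.3955, 0.294, 0.0734]
ee_rot: [0.128, 0.992, 0.001, 0.001]
wrist_force: [0.0, -0.0, -0.0]
gripper_width: 0.0425
```

```bash
python3 -c "
from h import *
st();snap('wrist','w4')"
```

```text
t 5.05 q [-0.126  0.496 -0.752  2.076  0.498  0.75   0.123] p [0.3955 0.294  0.0734] x [-0.967  0.253 -0.002] z [ 0.003  0.002 -1.   ] F [ 0. -0. -0.] T [0.01 0.01 0.  ] w 0.0425
```

View pics/w4.png

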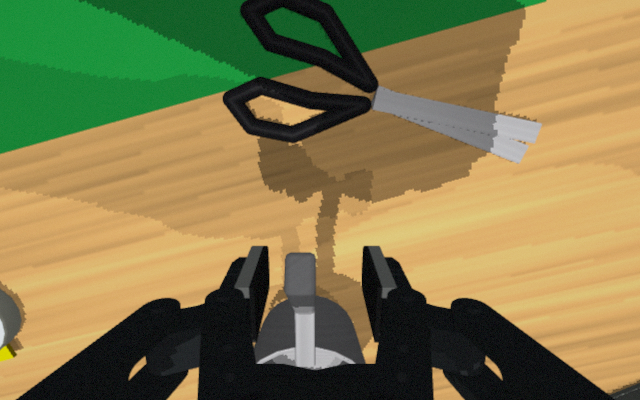

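servo_tool --rows '[0, -0.0047, 0, 0, 0, 0, 130, 0, -0.0047, 0, 0, 0, 0, 130, 0, -0.0047, 0, 0, 0, 0, 255, 0, -0.0047, 0, 0, 0, 0, 255, 0, -0.0047, 0, 0, 0, 0, 255, 0, -0.0047, 0, 0, 0, 0, 255, 0, -0.0047, 0, 0, 0, 0, 255, 0, -0.0047, 0, 0, 0, 0, 255, 0, -0.0047, 0, 0, 0, 0, 255]' --newtons 90

```text
t: 6.0
ee_pos: [0.3931, 0.2884, 0.0716]
ee_rot: [0.127, 0.992, 0.0, 0.0]
wrist_force: [-0.9, 0.5, 6.5]
gripper_width: 0.0086
```

```bash
python3 -c "
from h import *
st();snap('wrist','w5')"
```

```text
t 6.0 q [-0.119  0.494 -0.752  2.086  0.498  0.744  0.127] p [0.3931 0.2884 0.0716] x [-0.968  0.253 -0.   ] z [ 0.001  0.001 -1.   ] F [-0.9  0.5  6.5] T [0.01 0.02 0.03] w 0.0086
```

View pics/w5.png

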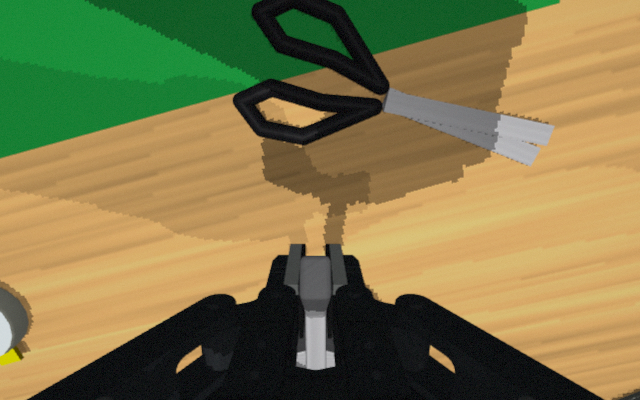

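servo_tool --rows '[0, 0, -0.02, 0, 0, 0, 255, 0, 0, -0.05, 0, 0, 0, 255, 0, 0, -0.1, 0, 0, 0, 255, 0, 0, -0.15, 0, 0, 0, 255, 0, 0, -0.15, 0, 0, 0, 255]'

```text
t: 6.55
ee_pos: [0.3953, 0.2908, 0.2266]
ee_rot: [0.128, 0.992, 0.004, 0.004]
wrist_force: [-0.2, 0.3, -1.7]
gripper_width: 0.0089
```

```bash
python3 -c "
from h import *
st();a=snap('scene','s6');b=snap('top','t6')
a=cv2.resize(a[100:250,340:480],None,fx=4,fy=4);b=cv2.resize(b[150:300,190:290],None,fx=4,fy=4);cv2.imwrite('pics/c7.png',np.hstack([a,b])[:,:800])"
```

```text
t 6.55 q [ 0.047  0.281 -0.906  1.934  0.26   1.035  0.343] p [0.3953 0.2908 0.2266] x [-0.967  0.254 -0.007] z [ 0.009  0.006 -1.   ] F [-0.2  0.3 -1.7] T [0.17 0.19 0.  ] w 0.0089
```

View pics/c7.png

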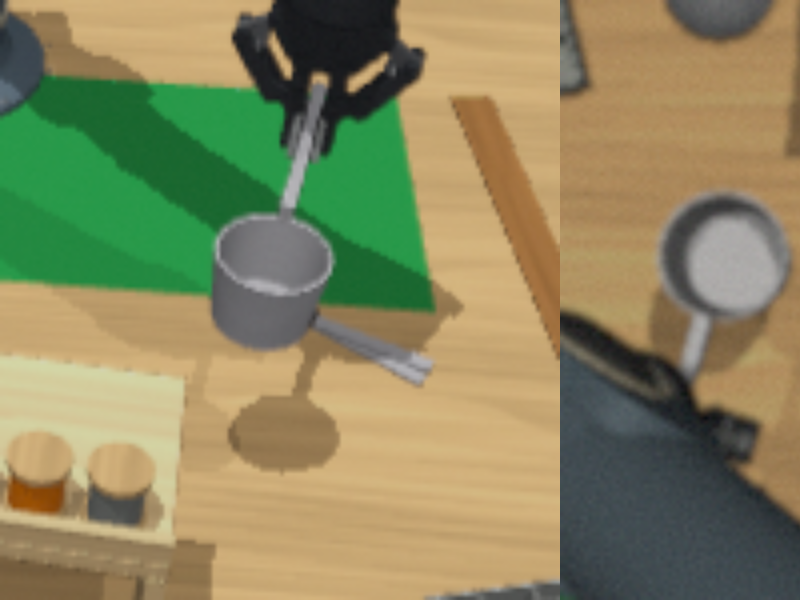

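servo_tool --rows '[-0.0234, -0.0434, 0, 0, 0, 4, 255, -0.0468, -0.0869, 0, 0, 0, 10, 255, -0.0703, -0.1303, 0, 0, 0, 17, 255, -0.0938, -0.1738, 0, 0, 0, 24, 255, -0.1172, -0.2172, 0, 0, 0, 31, 255, -0.1406, -0.2606, 0, 0, 0, 38, 255, -0.1641, -0.3041, 0, 0, 0, 45, 255, -0.1875, -0.3475, 0, 0, 0, 52, 255, -0.211, -0.391, 0, 0, 0, 60, 255, -0.2344, -0.4344, 0, 0, 0, 69, 255, -0.2344, -0.4344, 0, 0, 0, 69, 255, -0.2344, -0.4344, 0, 0, 0, 69, 255, -0.2344, -0.4344, 0, 0, 0, 69, 255, -0.2344, -0.4344, 0, 0, 0, 69, 255]'

```text
t: 8.05
ee_pos: [0.5093, -0.1897, 0.2203]
ee_rot: [0.666, 0.746, -0.0, -0.001]
wrist_force: [-0.2, -0.6, -2.3]
gripper_width: 0.0085
```

```bash
python3 -c "
from h import *
st();a=snap('scene','s7');b=snap('top','t7');snap('wrist','w7')
a=cv2.resize(a[100:250,140:260],None,fx=4,fy=4);b=cv2.resize(b[150:300,395:475],None,fx=4,fy=4);cv2.imwrite('pics/c8.png',np.hstack([a,b])[:,:800])"
```

```text
t 8.05 q [ 0.643  0.301 -0.446  1.839  0.149  1.036  0.252] p [ 0.5093 -0.1897  0.2203] x [-0.114  0.994  0.001] z [-0.002  0.001 -1.   ] F [-0.2 -0.6 -2.3] T [0.28 0.   0.04] w 0.0085
```

View pics/c8.png

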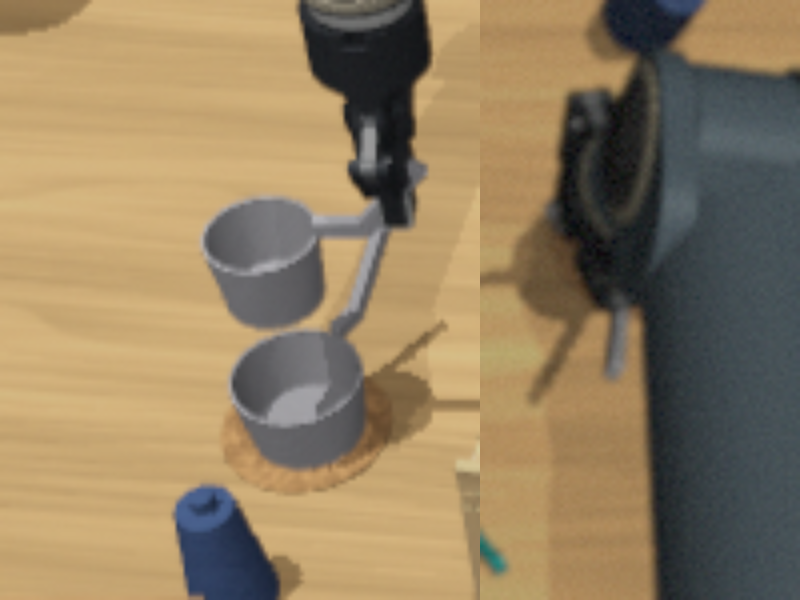

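View pics/w7.png

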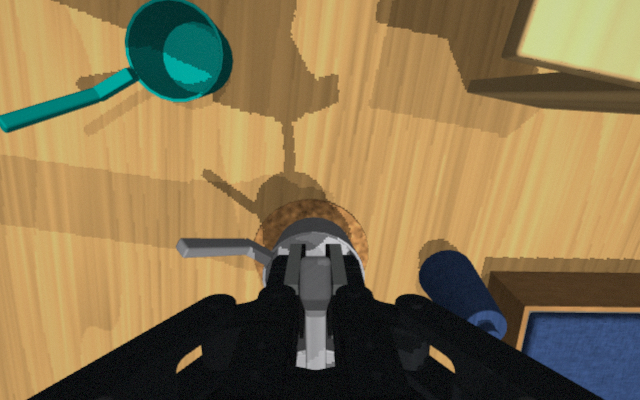

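```bash
python3 -c "
from h import *
k=lambda x,y:(140+(x+.5)/4-.5,100+(y+.5)/4-.5)
print(ray('scene',*k(263,236.5),.2087),ray('scene',*k(297,371),.064))
print(proj('scene',[.5203,-.2857,.2087]),k(263,236.5),proj('scene',[.520,-.287,.064]),k(297,371))
"
python3 - <<'E'
import cv2
a=cv2.imread('pics/s7.png')[140:225,180:260];cv2.imwrite('pics/c9.png',cv2.resize(a,None,fx=7,fy=7,interpolation=cv2.INTER_CUBIC))
E
```

```text
[ 0.5232929  -0.28241715  0.2087    ] [ 0.51327723 -0.28831058  0.064     ]
[204.51296142 157.93641156] (205.375, 158.75) [213.69177035 194.02854163] (213.875, 192.375)
```

View pics/c9.png

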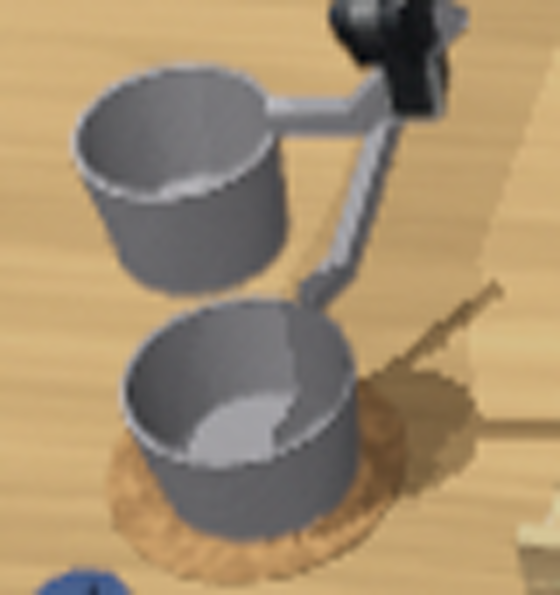

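servo_tool --rows '[-0.001, 0, 0.03, 0, 0, 0, 255, -0.001, 0, 0.06, 0, 0, 0, 255, -0.001, 0, 0.075, 0, 0, 0, 255, -0.001, 0, 0.09, 0, 0, 0, 255, -0.001, 0, 0.1, 0, 0, 0, 255, -0.001, 0, 0.1, 0, 0, 0, 255]'

```text
t: 8.8
ee_pos: [0.5091, -0.1921, 0.1202]
ee_rot: [0.667, 0.745, -0.0, -0.001]
wrist_force: [-1.1, -0.4, -2.0]
gripper_width: 0.0087
```

```bash
python3 -c "
from h import *
st();a=snap('scene','s8')
cv2.imwrite('pics/c10.png',cv2.resize(a[140:225,180:260],None,fx=7,fy=7,interpolation=cv2.INTER_CUBIC))"
```

```text
t 8.8 q [ 0.611  0.42  -0.415  1.937  0.224  0.832  0.188] p [ 0.5091 -0.1921  0.1202] x [-0.111  0.994  0.001] z [-0.002  0.001 -1.   ] F [-1.1 -0.4 -2. ] T [ 0.23 -0.02 -0.06] w 0.0087
```

View pics/c10.png

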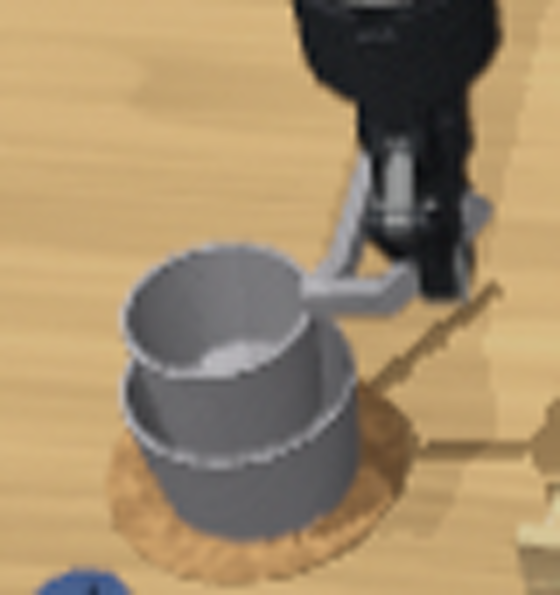

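servo_tool --rows '[0, 0, 0.012, 0, 0, 0, 255, 0, 0, 0.022, 0, 0, 0, 255, 0, 0, 0.029, 0, 0, 0, 255, 0, 0, 0.034, 0, 0, 0, 255, 0, 0, 0.036, 0, 0, 0, 255, 0, 0, 0.037, 0, 0, 0, 255]'

```text
t: 9.45
ee_pos: [0.51, -0.1926, 0.0841]
ee_rot: [0.667, 0.745, 0.0, -0.0]
wrist_force: [0.3, 0.1, -2.8]
gripper_width: 0.0087
```

servo_tool --rows '[0, 0, 0.001, 0, 0, 0, 255, 0, 0, 0.002, 0, 0, 0, 255, 0, 0, 0.003, 0, 0, 0, 255]'

```text
t: 9.75
ee_pos: [0.5102, -0.1927, 0.0815]
ee_rot: [0.667, 0.745, 0.0, 0.0]
wrist_force: [-0.7, 0.1, -2.9]
gripper_width: 0.0086
```

servo_tool --rows '[0, 0, 0.001, 0, 0, 0, 255, 0, 0, 0.0015, 0, 0, 0, 255, 0, 0, 0.0015, 0, 0, 0, 255]'

```text
t: 10.05
ee_pos: [0.5103, -0.1923, 0.0807]
ee_rot: [0.667, 0.745, 0.0, 0.0]
wrist_force: [-1.1, 2.2, 4.9]
gripper_width: 0.0087
```

```bash
python3 -c "
from h import *
st();a=snap('scene','s9')
cv2.imwrite('pics/c11.png',cv2.resize(a[140:225,180:260],None,fx=7,fy=7,interpolation=cv2.INTER_CUBIC))"
```

```text
t 10.05 q [ 0.591  0.474 -0.394  1.965  0.261  0.75   0.155] p [ 0.5103 -0.1923  0.0807] x [-0.111  0.994 -0.   ] z [ 0.001 -0.    -1.   ] F [-1.1  2.2  4.9] T [ 0.24  0.47 -0.11] w 0.0087
```

View pics/c11.png

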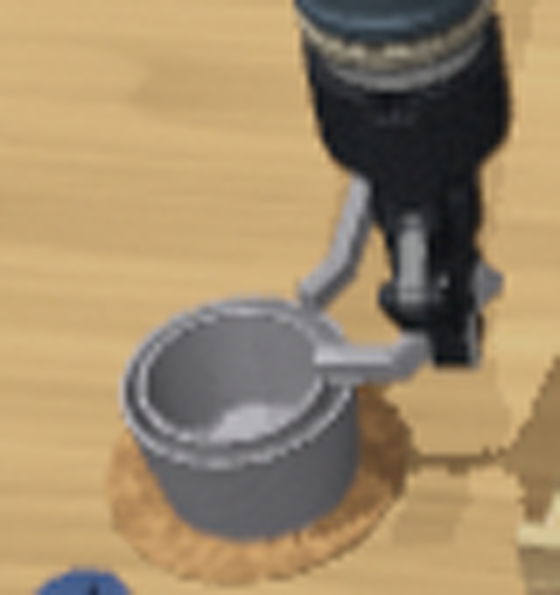

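servo_tool --rows '[0, 0, 0, 0, 0, 0, 150, 0, 0, 0, 0, 0, 0, 150, 0, 0, 0, 0, 0, 0, 150, 0, 0, -0.03, 0, 0, 0, 150, 0, 0, -0.08, 0, 0, 0, 150, 0, 0, -0.13, 0, 0, 0, 150, 0, 0, -0.18, 0, 0, 0, 150, 0, 0, -0.23, 0, 0, 0, 150, 0, 0, -0.25, 0, 0, 0, 150]'

```text
t: 11.0
ee_pos: [0.5119, -0.1929, 0.3354]
ee_rot: [0.667, 0.745, 0.002, 0.004]
wrist_force: [0.3, -0.6, 0.4]
gripper_width: 0.0351
```

```bash
python3 -c "
from h import *
st();a=snap('scene','s10');snap('wrist','w10')
cv2.imwrite('pics/c12.png',cv2.resize(a[140:225,180:260],None,fx=7,fy=7,interpolation=cv2.INTER_CUBIC))"
```

```text
t 11.0 q [ 0.669  0.21  -0.46   1.68   0.099  1.264  0.3  ] p [ 0.5119 -0.1929  0.3354] x [-0.11   0.994 -0.004] z [ 0.008 -0.003 -1.   ] F [ 0.3 -0.6  0.4] T [0.05 0.03 0.01] w 0.0351
```

View pics/c12.png

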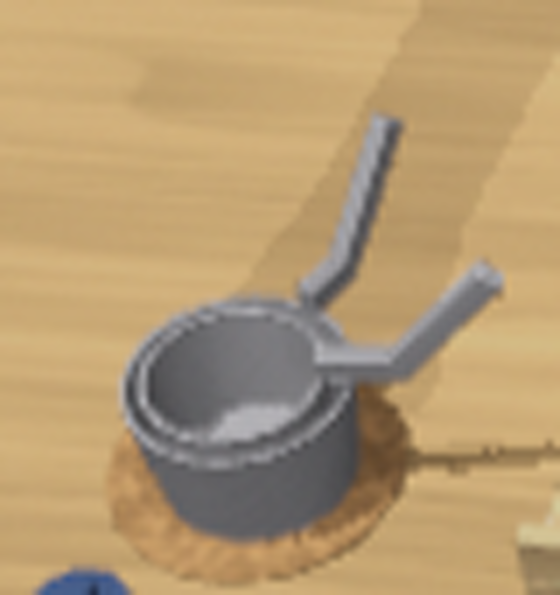

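View pics/w10.png

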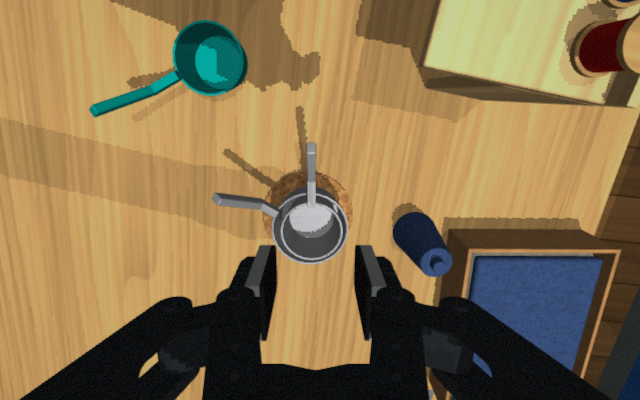

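```bash
wc -l log.txt
cat > fit.py <<'E'
import numpy as np,itertools,json
from scipy.optimize import least_squares
from scipy.spatial.transform import Rotation as Ro
D=[eval(l) for l in open('log.txt')]
D.append(([1.1641,.4694,-.0486,1.5337,.0241,1.141,-.0823],[.2488,-.6268,.2303],[.9822,.1878,-.0002,-.001]))
def fk(q,s,p):
    d1,d3,a3,d5,a5,a6,d7,y0,y7=p
    R=Ro.from_euler('z',y0+s[0]*q[0]);x=np.array([0,0,d1.item() if hasattr(d1,'item') else d1])
    R=R*Ro.from_euler('y',s[1]*q[1])*Ro.from_euler('z',s[2]*q[2])
    x=x+R.apply([a3,0,d3]);R=R*Ro.from_euler('y',s[3]*q[3])
    R=R*Ro.from_euler('z',s[4]*q[4]);x=x+R.apply([a5,0,d5])
    R=R*Ro.from_euler('y',s[5]*q[5]);x=x+R.apply([a6,0,d7]);R=R*Ro.from_euler('z',s[6]*q[6]+y7)
    return x,R
def res(p,s):
    o=[]
    for q,x,r in D:
        X,R=fk(q,s,p);o+=list(X-x);o+=list(.3*(R.inv()*Ro.from_quat(r)).as_rotvec())
    return np.array(o)
if __name__=='__main__':
    best=[]
    for s in itertools.product([1],[1],[1,-1],[1],[1,-1],[1],[1,-1]):
      for s0 in(1,-1):
        for y7 in(0,1.57,3.14,-1.57):
            ss=(s0,)+s[1:]
            f=least_squares(res,[.3,.4,.05,.35,.0,.07,.27,0,y7],args=(ss,))
            best.append((f.cost,ss,f.x))
    best.sort(key=lambda b:b[0])
    for b in best[:4]:print(b[0],b[1],b[2].round(4))
    json.dump([list(best[0][1]),list(best[0][2])],open('kin.json','w'))
    print(np.abs(res(best[0][2],best[0][1])).max())
E
python3 fit.py
```

```text
10 log.txt
7.470933527982524e-05 (-1, 1, -1, 1, -1, 1, -1) [-0.1015  0.574  -0.0286  0.4806  0.0061 -0.0051 -0.0157 -0.0642  1.5066]
7.470933527986032e-05 (-1, 1, -1, 1, -1, 1, -1) [-0.1015  0.574  -0.0286  0.4806  0.0061 -0.0051 -0.0157 -0.0642  1.5066]
7.47093352798837e-05 (-1, 1, -1, 1, -1, 1, -1) [-0.1015  0.574  -0.0286  0.4806  0.0061 -0.0051 -0.0157 -0.0642  1.5066]
7.470933527988456e-05 (-1, 1, -1, 1, -1, 1, -1) [-0.1015  0.574  -0.0286  0.4806  0.0061 -0.0051 -0.0157 -0.0642  1.5066]
0.007397200518380775
```

Run:
```python
from fit import *
s=(-1,1,-1,1,-1,1,-1)
pr=lambda p:np.r_[res(p,s),.02*np.array([p[2],p[4],p[5],p[7]*.3]),.002*(p[6]-.35)]
f=least_squares(pr,[.3,.42,0,.37,0,0,.33,0,1.57]);print(f.cost,f.x.round(4),np.abs(res(f.x,s)).max())
for i,d in enumerate(D):print(np.round(res(f.x,s)[6*i:6*i+6],4))
```

```text
7.522228396785913e-05 [-0.0947  0.5741 -0.0286  0.4806  0.0061 -0.0051 -0.0089 -0.0641  1.5067] 0.007378754363481677
[-0.0023  0.0021  0.002  -0.      0.      0.    ]
[ 0.0074  0.0008 -0.0004 -0.     -0.      0.    ]
[ 0.0029  0.0001 -0.0015 -0.0001  0.      0.    ]
[ 0.0018 -0.0005  0.0007 -0.      0.0001  0.    ]
[ 0.0023  0.0002  0.0006 -0.      0.      0.    ]
[ 0.0017 -0.0006 -0.0023 -0.0001  0.0002  0.    ]
[ 0.0001  0.0025 -0.0012  0.     -0.      0.    ]
[-0.0002  0.0023  0.0001  0.     -0.      0.    ]
[-0.0011  0.0026  0.0007 -0.      0.      0.    ]
[-0.0021  0.0039 -0.0011 -0.0001  0.0002  0.    ]
[-0.0021  0.0007  0.0022  0.     -0.     -0.    ]
```

```bash
cat > ik.py <<'E'
from fit import *
s=(-1,1,-1,1,-1,1,-1)
lo=np.array([-2.59,-.33,-1.39,.1,-1.04,.21,-2.66]);hi=np.array([2.59,1.99,1.29,2.45,4.18,1.99,2.66])
def par(d7):return [d7-.086,.5741,-.0286,.4806,.0061,-.0051,d7,-.0641,1.5067]
def pose(axis,alpha,tilt,outward,g_r=.1,g_z=.1,under=0,up=0):
    o=np.array([np.cos(alpha),np.sin(alpha),0]);t=np.radians(tilt)
    zt=-(np.sin(t)*o+np.cos(t)*np.array([0,0,1]))   # tool z: down and inward
    y=np.cross(zt,o);y/=np.linalg.norm(y)
    x=np.cross(y,zt)                       # outward-ish
    if not outward:x,y=-x,-y
    g=np.array([axis[0],axis[1],under])+g_r*o+np.array([0,0,g_z+up])
    return g+.019*zt,np.column_stack([x,y,zt])
def ik(X,R,d7,n=12,seed=0):
    rng=np.random.default_rng(seed);p=par(d7);best=None
    Rt=Ro.from_matrix(R);m=(lo+hi)/2
    for i in range(n):
        q0=lo+(hi-lo)*rng.uniform(.2,.8,7)
        f=least_squares(lambda q:np.r_[(lambda a:np.r_[a[0]-X,.3*(a[1].inv()*Rt).as_rotvec()])(fk(q,s,p)),.003*(q-m)/(hi-lo)],q0,bounds=(lo,hi),max_nfev=60)
        e=fk(f.x,s,p);err=np.linalg.norm(e[0]-X)+.3*(e[1].inv()*Rt).magnitude()
        mar=np.min(np.minimum(f.x-lo,hi-f.x))
        k=(err>.02,-mar)
        if best is None or k<best[0]:best=(k,err,mar,f.x)
    return best
if __name__=='__main__':
    a=np.radians
    for d7 in(.25,.35):
      for tl in(25,40):
        for ow in(1,0):
          b=ik(*pose((.684,.0605),a(176),tl,ow),d7);print(d7,tl,ow,'pick',round(b[1],3),round(b[2],2),b[3].round(2))
          b=ik(*pose((.604,.0605),a(176),tl,ow,up=.02),d7);print('   pulled',round(b[1],3),round(b[2],2),b[3].round(2))
          for al in(216,205,36,0,276):
            b=ik(*pose((.52,-.287),a(al),tl,ow,under=.014),d7);print('   place',al,round(b[1],3),round(b[2],2),b[3].round(2))
E
python3 ik.py
```

```text
0.25 25 1 pick 0.0 0.36 [ 0.45  0.58 -0.9   2.09  1.28  0.58  0.14]
   pulled 0.0 0.21 [ 0.47  0.4  -0.89  2.24  1.19  0.48  0.15]
   place 216 0.0 0.14 [ 1.59  0.83 -1.25  1.98  0.56  0.74  2.34]
   place 205 0.0 0.19 [ 1.59  0.74 -1.2   2.06  0.54  0.6   2.16]
   place 36 0.0 0.79 [ 0.2   0.66 -0.03  1.6   0.37  1.2  -0.96]
   place 0 0.0 0.61 [ 0.31  0.76  0.    1.41  0.16  1.38 -1.32]
   place 276 0.0 0.48 [ 0.62  0.69  0.08  1.54 -0.35  1.27 -2.18]
0.25 25 0 pick 0.0 0.03 [-0.16  0.42 -0.08  2.09  0.56  0.24 -2.38]
   pulled 0.0 0.02 [-0.22  0.29 -0.03  2.24  0.55  0.23 -2.4 ]
   place 216 0.0 0.47 [ 0.98  0.47 -0.26  1.98 -0.49  0.71  0.18]
   place 205 0.0 0.38 [ 0.84  0.41 -0.1   2.06 -0.66  0.64  0.15]
   place 36 0.0 0.68 [ 0.48  0.7  -0.48  1.6   0.62  1.31  1.97]
   place 0 0.0 0.57 [ 0.47  0.77 -0.27  1.41  0.32  1.42  1.69]
   place 276 0.0 0.77 [ 1.03  0.77 -0.61  1.54  0.08  1.22  0.58]
0.25 40 1 pick 0.0 0.23 [ 0.44  0.58 -0.89  2.22  1.95  0.62 -0.49]
   pulled 0.0 0.09 [ 0.43  0.4  -0.87  2.36  1.96  0.53 -0.62]
   place 216 0.0 0.02 [ 0.74  0.51  0.17  2.   -1.02 
[... 1859 characters left out ...]
0.0 [ 1.08  0.48 -0.1   2.14 -1.04  0.77 -2.43]
   place 36 0.0 0.55 [ 0.02  0.83  0.08  1.42  0.42  1.44 -1.03]
   place 0 0.0 0.26 [ 0.24  0.98  0.05  1.1   0.18  1.73 -1.32]
   place 276 0.0 0.46 [ 0.82  0.88 -0.11  1.32 -0.33  1.53 -2.2 ]
0.35 40 0 pick 0.0 0.09 [-0.03  0.43 -0.31  2.36  2.35  0.43  2.08]
   pulled 0.022 0.0 [-1.3   0.58  1.25  2.45  4.18  0.41  0.07]
   place 216 0.0 0.44 [ 1.48  0.64 -0.67  2.01 -0.51  0.7   0.38]
   place 205 0.0 0.26 [ 1.64  0.65 -0.87  2.14 -0.47  0.47  0.19]
   place 36 0.0 0.49 [ 0.15  0.83 -0.15  1.42  0.55  1.5   2.01]
   place 0 0.0 0.24 [ 0.34  0.98 -0.17  1.1   0.31  1.75  1.72]
   place 276 0.0 0.5 [ 0.97  0.91 -0.38  1.32 -0.16  1.49  0.8 ]
```

Run:
```python
import cv2,numpy as np
a=cv2.imread('pics/w1.png')[25:100,255:335];b=cv2.imread('pics/s0.png') if 0 else cv2.imread('pics/scene0.png')[210:265,175:220]
a=cv2.resize(a,None,fx=5,fy=5,interpolation=cv2.INTER_CUBIC);b=cv2.resize(b,(int(45*375/55),375),interpolation=cv2.INTER_CUBIC);cv2.imwrite('pics/c13.png',np.hstack([a,b]))
```

```text
(no output)
```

View pics/c13.png

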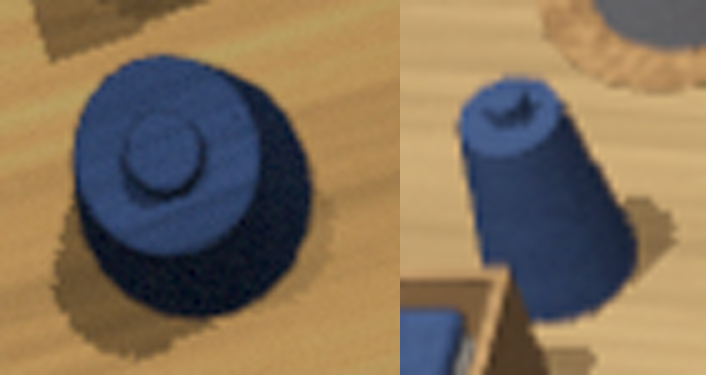

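Run:
```python
from h import *
import pickle
p1=pickle.load(open('pics/w1.pkl','rb'))
c=ray('',255+168/5,25+155/5,.11,p1);b=ray('',255+205/5,25+195/5,.02,p1);print('cone top',c,'base',b)
print(ray('scene',175+(510-400)*45/307,210+118*55/375,.11))
for al in(36,45):
    o=np.array([np.cos(np.radians(al)),np.sin(np.radians(al))]);n=np.array([o[1],-o[0]])
    g=np.array([.52,-.287])+.1*o;print(al,g,[np.round(np.linalg.norm(g+k*n-c[:2]),3) for k in(0,.02,.035,.043)])
# large/medium check from w10
p=pickle.load(open('pics/w10.pkl','rb'))
im=cv2.imread('pics/w10.png');cv2.imwrite('pics/c14.png',cv2.resize(im[135:275,200:380],None,fx=4,fy=4,interpolation=cv2.INTER_CUBIC))
```

```text
cone top [ 0.67402824 -0.30234537  0.11      ] base [ 0.67234225 -0.30485955  0.02      ]
[ 0.68481592 -0.29316993  0.11      ]
36 [ 0.6009017  -0.22822147] [np.float64(0.104), np.float64(0.084), np.float64(0.07), np.float64(0.062)]
45 [ 0.59071068 -0.21628932] [np.float64(0.12), np.float64(0.1), np.float64(0.085), np.float64(0.077)]
```

View pics/c14.png

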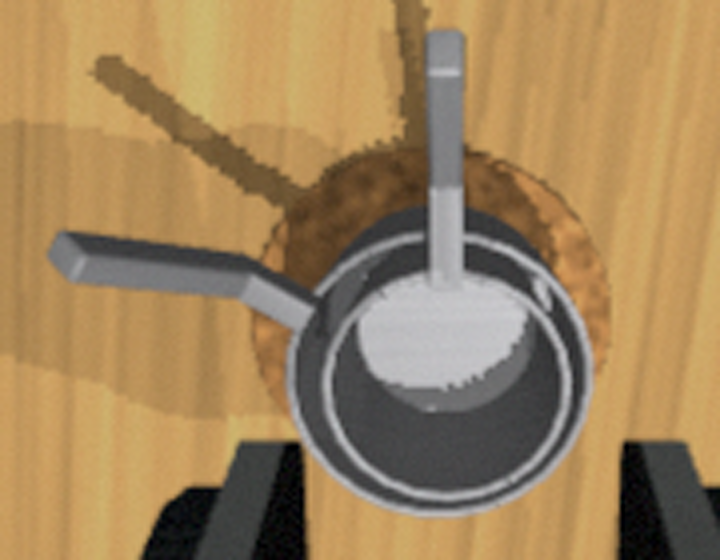

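```bash
cat >> h.py <<'E'
def rel(X,R):
    s,R0=st();d=R0.T@(np.array(X)-s['ee_pos']);v=np.degrees(Ro.from_matrix(R0.T@R).as_rotvec())
    print('shift',d.round(4),'turn',v.round(2),'|',np.linalg.norm(d).round(3),np.linalg.norm(v).round(1));return d,v
def tp(axis,alpha,tilt,outr,z,yawonly=False):
    o=np.array([np.cos(np.radians(alpha)),np.sin(np.radians(alpha)),0]);t=np.radians(tilt)
    zt=-(np.sin(t)*o+np.cos(t)*np.array([0,0,1]));y=np.cross(zt,o);y/=np.linalg.norm(y);x=np.cross(y,zt)
    return np.array([axis[0],axis[1],0])+outr*o+np.array([0,0,z]),np.column_stack([x,y,zt])
E
python3 - <<'E'
from h import *
import pickle
p=pickle.load(open('pics/w10.pkl','rb'))
k=lambda x,y,z:ray('',200+(x+.5)/4-.5,135+(y+.5)/4-.5,z,p)
print('medium',k(447,366,.069),'tip',k(445,50,.128),'large',k(440,372,.064),'dl',k(60,255,.123))
rel(*tp((.685,.060),176,0,.152,.335));rel(*tp((.685,.060),176,27,.152,.2))
E
```

```text
medium [ 0.52081764 -0.28211243  0.069     ] tip [ 0.50868318 -0.17350145  0.128     ] large [ 0.51901176 -0.28638492  0.064     ] dl [ 0.41216252 -0.24005364  0.123     ]
t 11.1 q [ 0.669  0.212 -0.46   1.683  0.1    1.262  0.299] p [ 0.5118 -0.193   0.3338] x [-0.11   0.994 -0.004] z [ 0.008 -0.003 -1.   ] F [ 0.4  0.4 -0. ] T [ 0.01 -0.01 -0.03] w 0.0352
shift [ 0.2596  0.0505 -0.0018] turn [  0.18   0.48 -79.67] | 0.265 79.7
t 11.1 q [ 0.669  0.212 -0.46   1.683  0.1    1.262  0.299] p [ 0.5118 -0.193   0.3338] x [-0.11   0.994 -0.004] z [ 0.008 -0.003 -1.   ] F [ 0.4  0.4 -0. ] T [ 0.01 -0.01 -0.03] w 0.0352
shift [0.2602 0.0496 0.1332] turn [-18.56 -22.   -78.1 ] | 0.296 83.2
```

servo_tool --rows '[0.05, 0.01, 0, -18.6, -22, -78.1, 150, 0.1, 0.02, 0, -18.6, -22, -78.1, 150, 0.15, 0.03, 0, -18.6, -22, -78.1, 150, 0.2, 0.04, 0, -18.6, -22, -78.1, 150, 0.26, 0.05, 0, -18.6, -22, -78.1, 150, 0.26, 0.05, 0, -18.6, -22, -78.1, 150, 0.26, 0.05, 0, -18.6, -22, -78.1, 150, 0.26, 0.05, 0.05, -18.6, -22, -78.1, 150, 0.26, 0.05, 0.1, -18.6, -22, -78.1, 150, 0.26, 0.05, 0.133, -18.6, -22, -78.1, 150, 0.26, 0.05, 0.133, -18.6, -22, -78.1, 150, 0.26, 0.05, 0.133, -18.6, -22, -78.1, 150, 0.26, 0.05, 0.133, -18.6, -22, -78.1, 150]'

```text
t: 12.4
ee_pos: [0.5328, 0.0722, 0.1991]
ee_rot: [0.035, 0.972, -0.006, 0.232]
wrist_force: [0.5, -0.5, -0.2]
gripper_width: 0.0354
```

```bash
python3 -c "
from h import *
st();snap('wrist','w11');snap('scene','s11')
rel(*tp((.685,.060),176,27,.152,.2))"
```

```text
t 12.4 q [ 0.352  0.164 -0.712  2.18   0.641  0.478  0.648] p [0.5328 0.0722 0.1991] x [-0.89   0.065 -0.451] z [ 0.45  -0.027 -0.893] F [ 0.5 -0.5 -0.2] T [ 0.04  0.47 -0.03] w 0.0354
t 12.5 q [ 0.352  0.163 -0.712  2.18   0.642  0.478  0.648] p [0.5327 0.072  0.1992] x [-0.89   0.065 -0.451] z [ 0.45  -0.028 -0.892] F [0.2 0.  0.2] T [0.02 0.5  0.03] w 0.035
shift [-0.001  -0.0013 -0.0004] turn [ 0.21 -0.19 -0.14] | 0.002 0.3
```

View pics/w11.png

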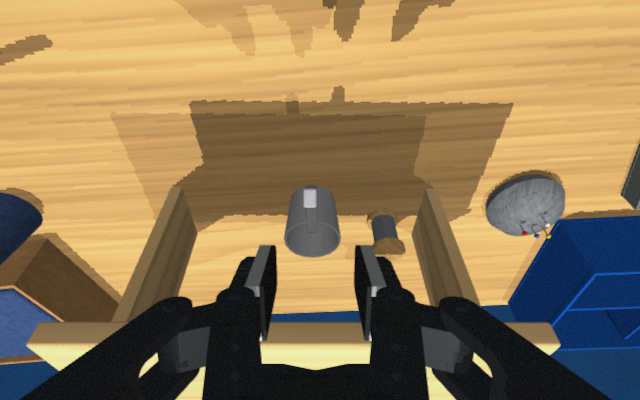

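View pics/s11.png

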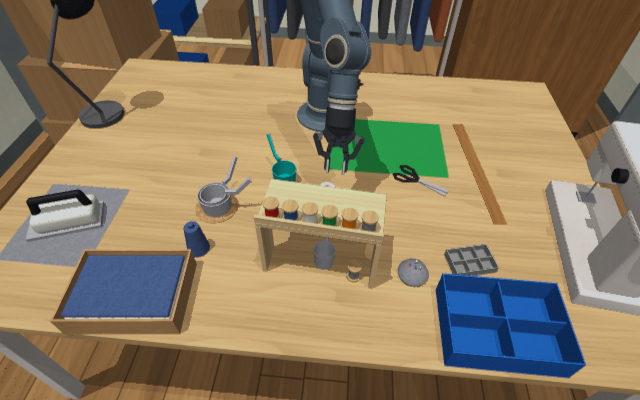

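```bash
python3 -c "
import cv2
im=cv2.imread('pics/w11.png');cv2.imwrite('pics/c15.png',cv2.resize(im[175:265,270:360],None,fx=6,fy=6,interpolation=cv2.INTER_CUBIC))"
```

```text
(no output)
```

View pics/c15.png

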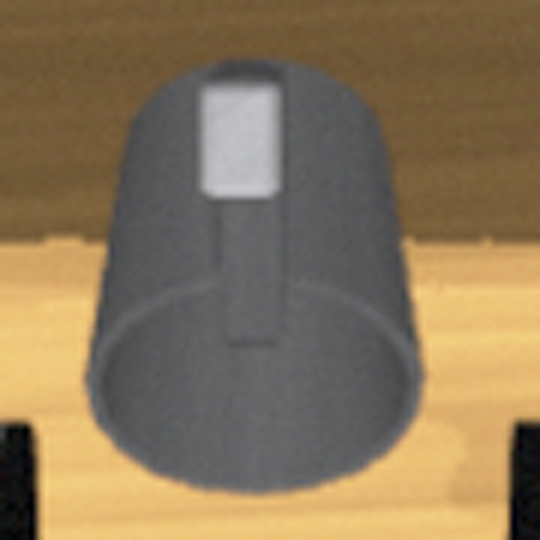

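Run:
```python
from h import *
import pickle
p=pickle.load(open('pics/w11.pkl','rb'))
k=lambda x,y,z:ray('',270+(x+.5)/6-.5,175+(y+.5)/6-.5,z,p)
a=k(256,384,.06);b=k(241,140,.119);d=(b-a)[:2]
print(a,b,np.linalg.norm(d),np.degrees(np.arctan2(d[1],d[0])),'diam',np.linalg.norm(k(88,384,.06)-k(424,384,.06)))
d=(k(252,340,.072)-a)[:2];print('lvl',k(252,340,.072),np.linalg.norm(d),np.degrees(np.arctan2(d[1],d[0])))
# reprojection for hypotheses
for ax,al in(((.684,.0597),176),((.684,.0597),174),((.684,.0597),178)):
    o=np.array([np.cos(np.radians(al)),np.sin(np.radians(al)),0]);A=np.array([*ax,0])
    f=lambda r,z:((proj('',A+r*o+[0,0,z],p)-[270,175])*6+2.5).round(0)
    print(al,f(0,.06),f(.117,.119),f(.072,.072),f(.03,.072))
print(proj('top',[*(A+.117*o)[:2],.119]))
```

```text
[0.68257239 0.05882371 0.06      ] [0.56841363 0.06589466 0.119     ] 0.11437753759655384 176.45564851578996 diam 0.05836304039878998
lvl [0.65721739 0.06013206 0.072     ] 0.025388736577921435 177.04606733667816
176 [262. 389.] [257. 132.] [259. 136.] [261. 327.]
174 [262. 389.] [293. 132.] [277. 136.] [267. 327.]
178 [262. 389.] [222. 133.] [242. 136.] [254. 327.]
[312.9951812  185.67776111]
```

```bash
python3 -c "
from h import *
rel(*tp((.684,.0589),176.6,27,.152,.2));rel(*tp((.684,.0589),176.6,27,.0934,.084))"
```

```text
t 12.5 q [ 0.352  0.163 -0.712  2.18   0.642  0.478  0.648] p [0.5327 0.072  0.1992] x [-0.89   0.065 -0.451] z [ 0.45  -0.028 -0.892] F [0.2 0.  0.2] T [0.02 0.5  0.03] w 0.035
shift [-0.0002 -0.0041 -0.0008] turn [-0.06 -0.19 -0.67] | 0.004 0.7
t 12.5 q [ 0.352  0.163 -0.712  2.18   0.642  0.478  0.648] p [0.5327 0.072  0.1992] x [-0.89   0.065 -0.451] z [ 0.45  -0.028 -0.892] F [0.2 0.  0.2] T [0.02 0.5  0.03] w 0.035
shift [-0.0002 -0.0039  0.1291] turn [-0.06 -0.19 -0.67] | 0.129 0.7
```

servo_tool --rows '[0, -0.004, 0, 0, 0, -0.7, 150, 0, -0.004, 0.02, 0, 0, -0.7, 150, 0, -0.004, 0.05, 0, 0, -0.7, 150, 0, -0.004, 0.08, 0, 0, -0.7, 150, 0, -0.004, 0.1, 0, 0, -0.7, 150, 0, -0.004, 0.115, 0, 0, -0.7, 150, 0, -0.004, 0.115, 0, 0, -0.7, 150]'

```text
t: 13.2
ee_pos: [0.5823, 0.0635, 0.0928]
ee_rot: [0.028, 0.973, -0.008, 0.229]
wrist_force: [-0.5, -0.5, 0.2]
gripper_width: 0.0353
```

```bash
python3 -c "
from h import *
st();snap('wrist','w12');snap('scene','s12')
rel(*tp((.684,.0589),176.6,27,.0934,.084))"
```

```text
t 13.2 q [ 0.124  0.396 -0.453  2.183  1.147  0.344  0.2  ] p [0.5823 0.0635 0.0928] x [-0.894  0.051 -0.446] z [ 0.445 -0.029 -0.895] F [-0.5 -0.5  0.2] T [-0.03  0.48  0.02] w 0.0353
t 13.3 q [ 0.125  0.393 -0.456  2.183  1.146  0.344  0.201] p [0.5823 0.0641 0.0946] x [-0.893  0.051 -0.448] z [ 0.447 -0.028 -0.894] F [ 0.3 -0.2 -0. ] T [0.03 0.47 0.01] w 0.0347
shift [-0.0028  0.0008  0.0132] turn [-0.1  -0.38  0.1 ] | 0.014 0.4
```

View pics/w12.png

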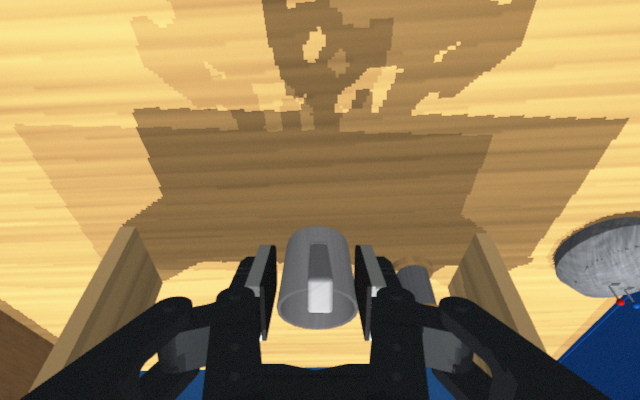

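servo_tool --rows '[-0.002, 0.001, 0.013, 0, 0, 0, 150, -0.002, 0.001, 0.013, 0, 0, 0, 150, -0.002, 0.001, 0.013, 0, 0, 0, 255, -0.002, 0.001, 0.013, 0, 0, 0, 255, -0.002, 0.001, 0.013, 0, 0, 0, 255, -0.002, 0.001, 0.013, 0, 0, 0, 255, -0.002, 0.001, 0.013, 0, 0, 0, 255]' --newtons 90

```text
t: 14.0
ee_pos: [0.5896, 0.0646, 0.0842]
ee_rot: [0.028, 0.973, -0.008, 0.23]
wrist_force: [-4.4, -1.2, 6.1]
gripper_width: 0.0087
```

```bash
python3 -c "
from h import *
st();snap('wrist','w13');a=snap('scene','s13');cv2.imwrite('pics/c16.png',cv2.resize(a[130:290,250:400],None,fx=4,fy=4))
rel(*tp((.684,.0589),176.6,27,.0934,.084))"
```

```text
t 14.0 q [ 0.103  0.418 -0.429  2.175  1.198  0.334  0.152] p [0.5896 0.0646 0.0842] x [-0.892  0.051 -0.449] z [ 0.448 -0.029 -0.894] F [-4.4 -1.2  6.1] T [-0.09  0.49 -0.09] w 0.0087
t 14.1 q [ 0.103  0.418 -0.429  2.175  1.198  0.334  0.152] p [0.5897 0.0647 0.0842] x [-0.892  0.051 -0.449] z [ 0.448 -0.029 -0.894] F [-4.1 -0.3  6.8] T [-0.11  0.55 -0.12] w 0.0086
shift [-0.0009 -0.0002  0.0007] turn [-0.11 -0.34  0.12] | 0.001 0.4
```

View pics/w13.png

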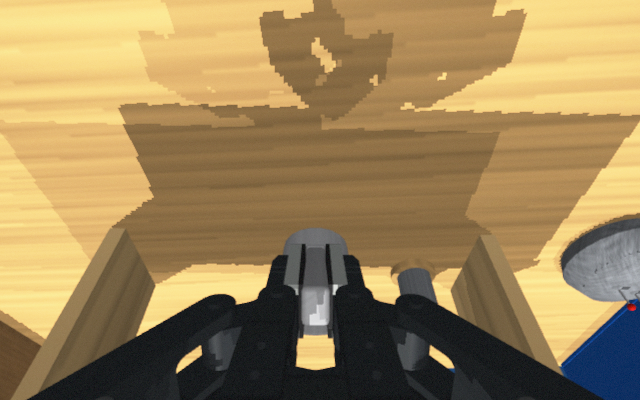

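View pics/c16.png

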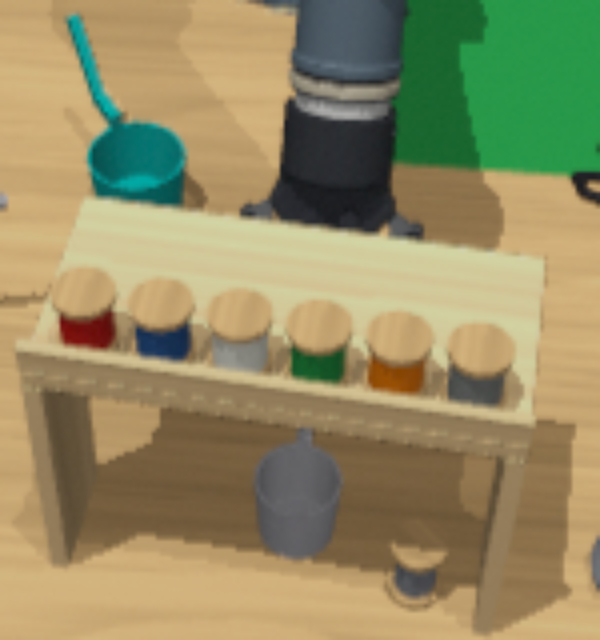

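servo_tool --rows '[-0.0018, 0, -0.0036, 0, 0, 0, 255, -0.0036, 0, -0.0072, 0, 0, 0, 255, -0.0036, 0, -0.0072, 0, 0, 0, 255, 0.0098, 0, -0.014, 0, 0, 0, 255, 0.0232, 0, -0.0207, 0, 0, 0, 255, 0.0317, 0, -0.0372, 0, 0, 0, 255, 0.0401, 0, -0.0537, 0, 0, 0, 255, 0.0401, 0, -0.0537, 0, 0, 0, 255]'

```text
t: 14.9
ee_pos: [0.5288, 0.0684, 0.114]
ee_rot: [0.028, 0.973, -0.008, 0.23]
wrist_force: [0.9, -0.2, -1.3]
gripper_width: 0.0089
```

```bash
python3 -c "
from h import *
st();snap('wrist','w14');a=snap('scene','s14');cv2.imwrite('pics/c17.png',cv2.resize(a[130:290,250:400],None,fx=4,fy=4))
rel(*tp((.624,.0624),176.7,27,.0946,.114))"
```

```text
t 14.9 q [ 0.133  0.288 -0.494  2.278  1.089  0.341  0.204] p [0.5288 0.0684 0.114 ] x [-0.893  0.05  -0.448] z [ 0.447 -0.028 -0.894] F [ 0.9 -0.2 -1.3] T [ 0.08  0.71 -0.04] w 0.0089
t 15.0 q [ 0.132  0.291 -0.492  2.275  1.091  0.341  0.203] p [0.5303 0.068  0.1135] x [-0.892  0.052 -0.448] z [ 0.447 -0.029 -0.894] F [ 0.3 -1.2 -1.3] T [0.02 0.74 0.  ] w 0.0089
shift [ 0.0004 -0.0002 -0.0008] turn [-0.16 -0.38 -0.01] | 0.001 0.4
```

View pics/c17.png

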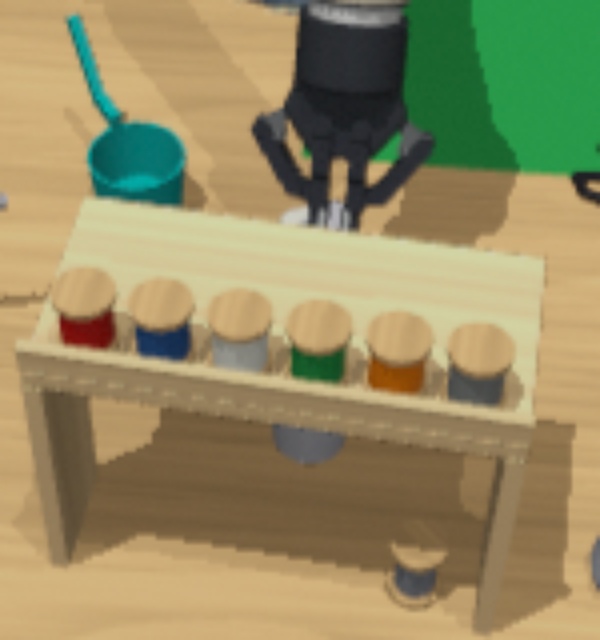

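servo_tool --rows '[0.0178, -0.001, -0.0089, 0, 0, 0, 255, 0.0155, -0.046, -0.0075, 0, 0, 0, 255, 0.013, -0.092, -0.0063, 0, 0, 0, 255, 0.0105, -0.14, -0.005, 0, 0, 0, 255, 0.008, -0.188, -0.0035, 0, 0, 0, 255, 0.0056, -0.2358, -0.0021, 0, 0, 0, 255, 0.0056, -0.2358, -0.0021, 0, 0, 0, 255, 0.0056, -0.2358, -0.0021, 0, 0, 0, 255]'

```text
t: 15.8
ee_pos: [0.5101, -0.1721, 0.1125]
ee_rot: [0.033, 0.973, -0.008, 0.229]
wrist_force: [0.7, -0.4, -1.7]
gripper_width: 0.0088
```

```bash
python3 -c "
from h import *
st();snap('wrist','w15');a=snap('scene','s15');cv2.imwrite('pics/c18.png',cv2.resize(a[130:290,180:380],None,fx=4,fy=4))"
```

```text
t 15.8 q [ 1.03   0.384 -0.849  2.248  0.858  0.251  0.99 ] p [ 0.5101 -0.1721  0.1125] x [-0.892  0.061 -0.447] z [ 0.446 -0.031 -0.895] F [ 0.7 -0.4 -1.7] T [ 0.07  0.74 -0.01] w 0.0088
```

View pics/c18.png

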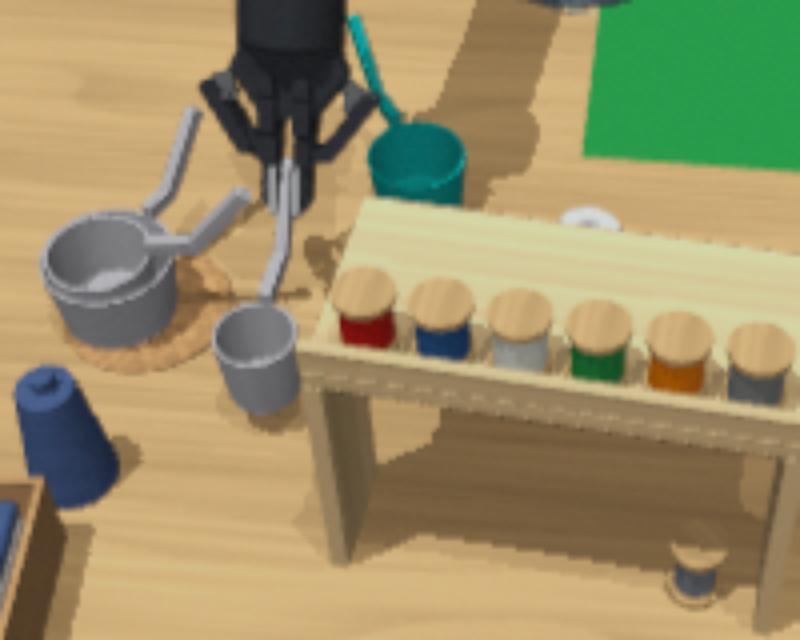

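```bash
python3 -c "
from h import *
for X in([.5101,-.1721,.1125],[.507,-.170,.128]):print((proj('scene',X)-[180,130])*4)
a=cv2.imread('pics/s15.png');cv2.imwrite('pics/c19.png',cv2.resize(a[140:225,180:260],None,fx=7,fy=7,interpolation=cv2.INTER_CUBIC))"
```

```text
[281.27312448 212.59879515]
[282.58306409 194.66506286]
```

View pics/c19.png

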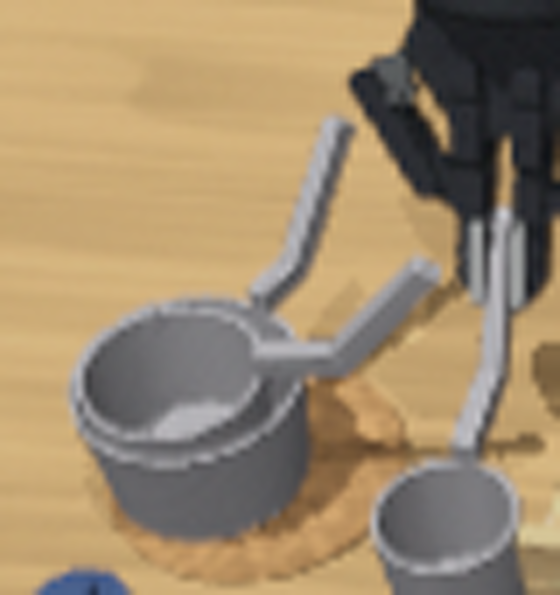

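servo_tool --rows '[0, 0.012, 0, 0, 0, 0, 255, -0.015, 0.012, -0.03, 0, 0, 0, 255, -0.034, 0.012, -0.067, 0, 0, 0, 255, -0.052, 0.012, -0.104, 0, 0, 0, 255, -0.058, 0.012, -0.116, 0, 0, 0, 255, -0.058, 0.012, -0.116, 0, 0, 0, 255]'

```text
t: 16.5
ee_pos: [0.5122, -0.1532, 0.2447]
ee_rot: [0.027, 0.973, -0.009, 0.231]
wrist_force: [0.5, 0.6, -1.4]
gripper_width: 0.0089
```

```bash
python3 -c "
from h import *
st();a=snap('scene','s16');b=snap('top','t16');cv2.imwrite('pics/c20.png',np.hstack([cv2.resize(a[140:225,180:260],None,fx=6,fy=6,interpolation=cv2.INTER_CUBIC),cv2.resize(b[165:250,400:450],None,fx=6,fy=6,interpolation=cv2.INTER_CUBIC)]));cv2.imwrite('pics/t16b.png',cv2.resize(b[150:270,380:480],None,fx=5,fy=5,interpolation=cv2.INTER_CUBIC))"
```

```text
t 16.5 q [ 1.493  0.252 -1.366  2.11   0.381  0.536  1.423] p [ 0.5122 -0.1532  0.2447] x [-0.892  0.048 -0.45 ] z [ 0.449 -0.031 -0.893] F [ 0.5  0.6 -1.4] T [-0.    0.76  0.05] w 0.0089
```

View pics/c20.png

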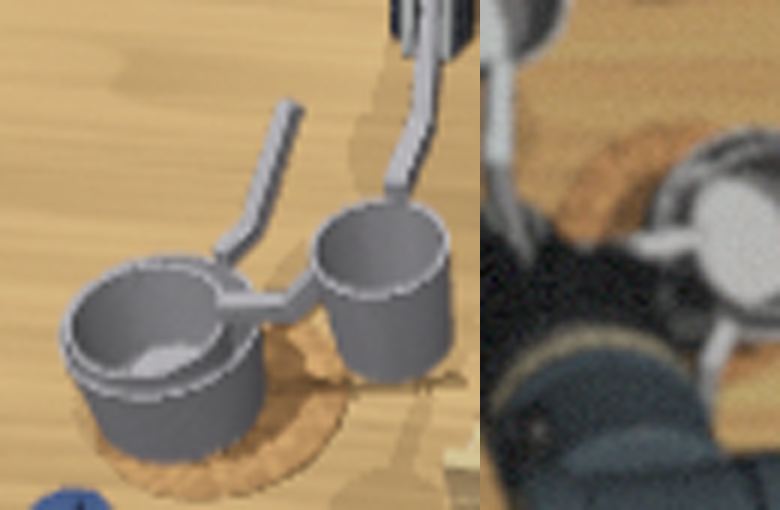

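View pics/t16b.png

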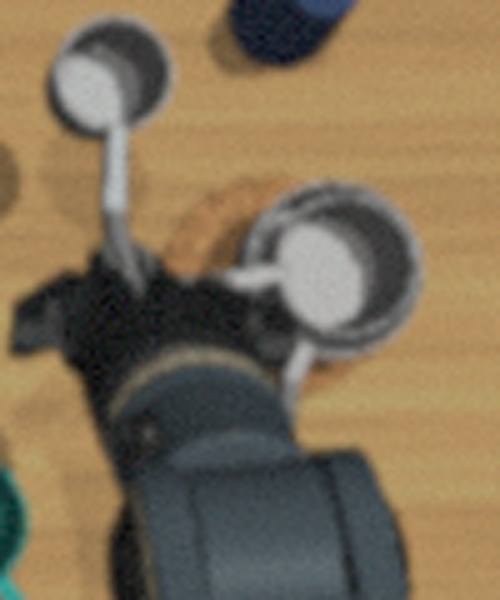

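```bash
python3 - <<'E'
from h import *
f=lambda x,y:(380+(x+.5)/5-.5,150+(y+.5)/5-.5)
print('large top',ray('top',*f(332,270),.064))
g=lambda x,y:(180+(x+.5)/6-.5,140+(y+.5)/6-.5)
print('large scene',ray('scene',*g(163,328),.064),'med scene',ray('scene',*g(147,321),.069),'medtip?')
print('small axis', )
E
python3 -c "
import cv2
b=cv2.imread('pics/s16.png');cv2.imwrite('pics/c21.png',cv2.resize(b[150:225,180:245],None,fx=10,fy=10,interpolation=cv2.INTER_CUBIC)[:600])"
```

```text
large top [ 0.52089144 -0.30605806  0.064     ]
large scene [ 0.52303615 -0.30735485  0.064     ] med scene [ 0.52366882 -0.31430643  0.069     ] medtip?
small axis
```

View pics/c21.png

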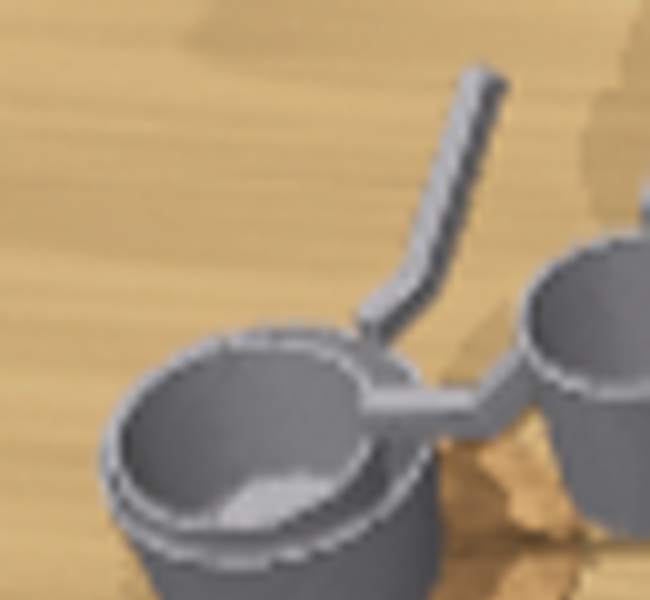

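```bash
python3 -c "
from h import *
rel(*tp((.522,-.312),40,27,.0946,.265))
from h import *
s,R=st();print('axis now',s['ee_pos'][:2]-.0946*R[:2,0]/np.linalg.norm(R[:2,0]))
"
```

```text
t 16.6 q [ 1.49   0.255 -1.362  2.114  0.382  0.536  1.422] p [ 0.51   -0.1534  0.2416] x [-0.894  0.049 -0.445] z [ 0.444 -0.029 -0.895] F [ 0.1  0.  -1.9] T [ 0.01  0.73 -0.03] w 0.0091
shift [-0.0907 -0.0929  0.0194] turn [ 61.38  -0.   122.19] | 0.131 136.7
t 16.6 q [ 1.49   0.255 -1.362  2.114  0.382  0.536  1.422] p [ 0.51   -0.1534  0.2416] x [-0.894  0.049 -0.445] z [ 0.444 -0.029 -0.895] F [ 0.1  0.  -1.9] T [ 0.01  0.73 -0.03] w 0.0091
axis now [ 0.60445506 -0.15861954]
```

servo_tool --rows '[-0.012, 0, -0.024, 3, 0, 6, 255, -0.02, -0.005, -0.02, 6.7, 0, 13.3, 255, -0.025, -0.012, -0.015, 10.3, 0, 20.5, 255, -0.03, -0.018, -0.012, 13.8, 0, 27.5, 255, -0.035, -0.025, -0.008, 17.3, 0, 34.5, 255, -0.04, -0.032, -0.004, 20.8, 0, 41.5, 255, -0.045, -0.04, 0, 24.4, 0, 48.5, 255, -0.05, -0.046, 0, 27.9, 0, 55.5, 255, -0.05, -0.046, 0, 30.7, 0, 61.1, 255, -0.05, -0.046, 0, 30.7, 0, 61.1, 255]'

```text
t: 17.6
ee_pos: [0.554, -0.2005, 0.2629]
ee_rot: [0.568, 0.79, -0.136, 0.186]
wrist_force: [0.5, 0.6, -1.1]
gripper_width: 0.0086
```

```bash
python3 -c "
from h import *
a=snap('scene','s17');cv2.imwrite('pics/c22.png',cv2.resize(a[90:240,150:310],None,fx=4,fy=4))
rel(*tp((.522,-.312),40,27,.0946,.265))"
```

```text
t 17.65 q [ 0.736  0.312 -0.826  1.874  0.793  1.071 -0.128] p [ 0.5533 -0.2009  0.2632] x [-0.287  0.846 -0.449] z [ 0.139 -0.427 -0.894] F [-0.5  0.6 -1.9] T [0.73 0.24 0.  ] w 0.0089
shift [-0.0552  0.0229  0.0256] turn [30.76 -0.14 61.33] | 0.065 68.6
```

View pics/c22.png

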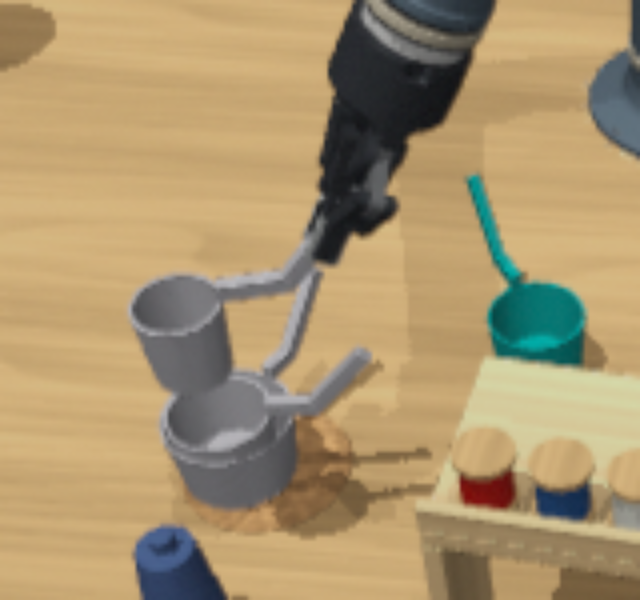

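servo_tool --rows '[-0.006, 0.003, 0.003, 3.4, 0, 6.8, 255, -0.012, 0.005, 0.006, 6.8, 0, 13.6, 255, -0.018, 0.008, 0.009, 10.2, 0, 20.4, 255, -0.025, 0.01, 0.012, 13.6, 0, 27.2, 255, -0.031, 0.013, 0.014, 17, 0, 34, 255, -0.037, 0.015, 0.017, 20.4, 0, 40.8, 255, -0.043, 0.018, 0.02, 23.9, 0, 47.6, 255, -0.049, 0.02, 0.023, 27.3, 0, 54.4, 255, -0.0552, 0.0229, 0.0256, 30.76, -0.1, 61.33, 255, -0.0552, 0.0229, 0.0256, 30.76, -0.1, 61.33, 255, -0.0552, 0.0229, 0.0256, 30.76, -0.1, 61.33, 255]'

```text
t: 18.75
ee_pos: [0.5932, -0.2534, 0.2664]
ee_rot: [0.914, 0.332, -0.219, 0.08]
wrist_force: [0.2, 1.1, -2.6]
gripper_width: 0.0086
```

```bash
python3 -c "
from h import *
rel(*tp((.522,-.312),40,27,.0946,.265))
a=snap('scene','s18');cv2.imwrite('pics/c23.png',cv2.resize(a[110:225,175:265],None,fx=6,fy=6,interpolation=cv2.INTER_CUBIC)[:600])
b=snap('top','t18');cv2.imwrite('pics/c24.png',cv2.resize(b[150:270,380:480],None,fx=5,fy=5,interpolation=cv2.INTER_CUBIC))
"
```

```text
t 18.75 q [ 0.514  0.6   -0.552  1.39   0.591  1.626 -0.976] p [ 0.5932 -0.2534  0.2664] x [ 0.685  0.571 -0.453] z [-0.347 -0.291 -0.892] F [ 0.2  1.1 -2.6] T [ 0.55 -0.57 -0.  ] w 0.0086
shift [ 0.0028 -0.0008  0.0002] turn [-0.   -0.08 -0.13] | 0.003 0.2
```

View pics/c23.png

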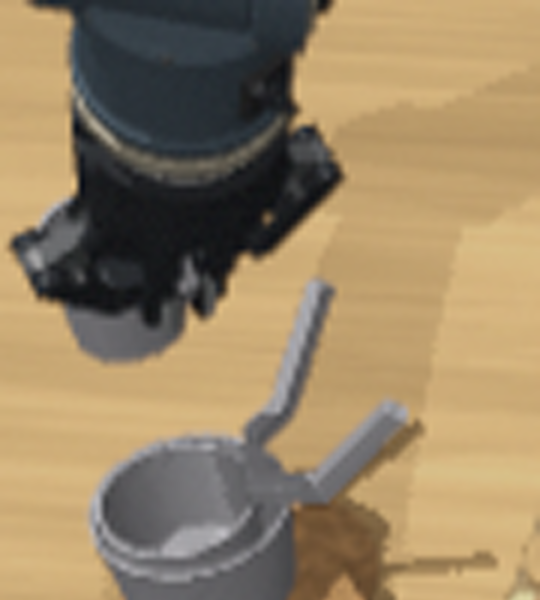

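View pics/c24.png

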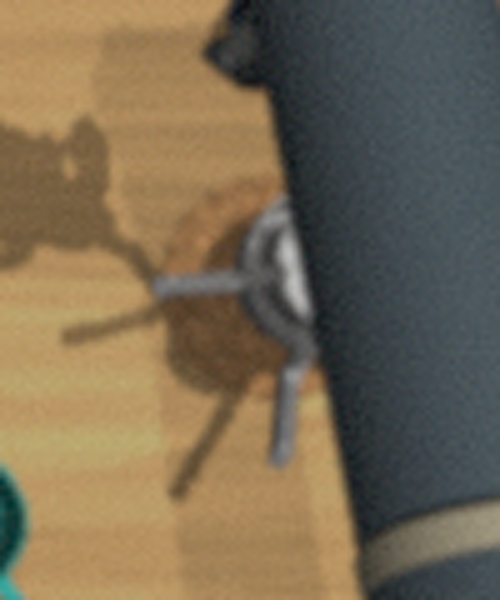

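```bash
python3 -c "
from h import *
s,R=st();h=R[:2,0]/np.linalg.norm(R[:2,0]);A=s['ee_pos'][:2]-.0946*h;z0=s['ee_pos'][2]-.0842;print(A,z0)
f=lambda X:((proj('scene',X)-[175,110])*6+2.5).round(1)
print('base c',f([*A,z0]),'edges',f([A[0],A[1]-.026,z0]),f([A[0],A[1]+.026,z0]),'near bottom',f([A[0]+.026,A[1],z0]))
print('large rim pred .522,-.307',f([.522,-.307,.064]),'med rim .522 -.312',f([.522,-.312,.069]))
snap('wrist','w18')
"
```

```text
t 18.85 q [ 0.514  0.598 -0.553  1.391  0.59   1.627 -0.977] p [ 0.5931 -0.2525  0.2672] x [ 0.685  0.572 -0.452] z [-0.346 -0.291 -0.892] F [ 0.2  0.  -0.2] T [ 0.53 -0.57  0.04] w 0.0089
[ 0.52050102 -0.31313241] 0.1830203531795146
base c [132.5 327.7] edges [ 77.7 323.7] [187.4 331.7] near bottom [115.3 366.2]
large rim pred .522,-.307 [194.3 506.5] med rim .522 -.312 [182.5 498.9]
```

View pics/w18.png

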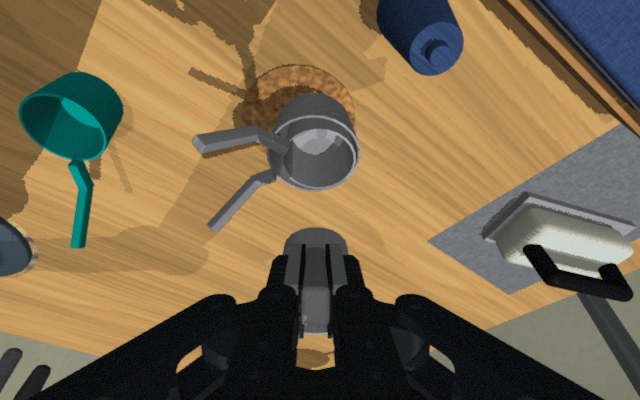

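```bash
python3 -c "
import cv2
im=cv2.imread('pics/w18.png');cv2.imwrite('pics/c25.png',cv2.resize(im[60:240,185:365],None,fx=4,fy=4,interpolation=cv2.INTER_CUBIC)[:600])"
```

```text
(no output)
```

View pics/c25.png

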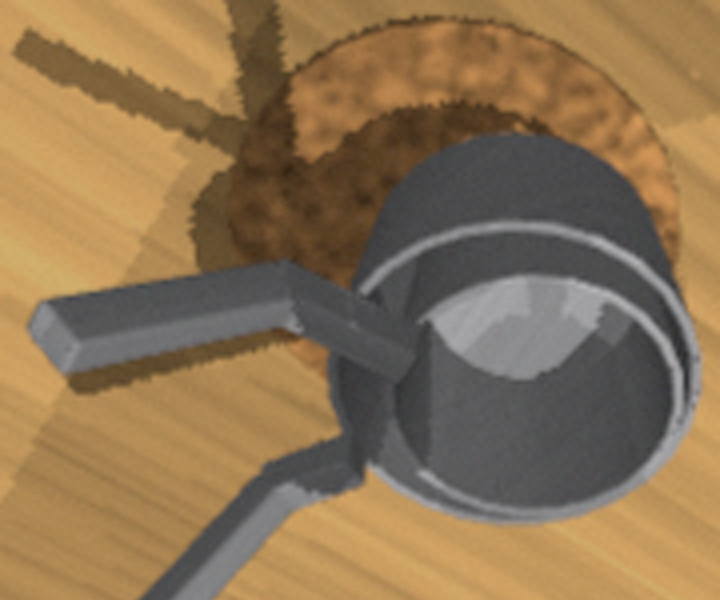

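```bash
python3 -c "
from h import *
import pickle
p=pickle.load(open('pics/w18.pkl','rb'))
k=lambda x,y,z:ray('',185+(x+.5)/4-.5,60+(y+.5)/4-.5,z,p)
print('large',k(515,372,.064),'med',k(539,393,.069),'diam',np.linalg.norm(k(393,393,.069)-k(684,393,.069)),np.linalg.norm(k(539,278,.069)-k(539,508,.069)),np.linalg.norm(k(515,222,.064)-k(515,522,.064)))
g=lambda X:((proj('',X,p)-[185,60])*4+1.5).round(0)
for c,r,z in(((.522,-.307),.05,.064),((.522,-.3125),.04,.069)):
  print(c,[g([c[0]+r*np.cos(t),c[1]+r*np.sin(t),z]) for t in np.arange(0,6.2,.785)])
t=k(52,340,.128);print('medtip',t)
"
```

```text
large [ 0.52552299 -0.30768346  0.064     ] med [ 0.52717446 -0.31450197  0.069     ] diam 0.07624640932266956 0.07540845157223389 0.09781190391427644
(0.522, -0.307) [array([634., 252.]), array([484., 210.]), array([349., 274.]), array([318., 392.]), array([392., 489.]), array([521., 519.]), array([642., 472.]), array([694., 366.])]
(0.522, -0.3125) [array([624., 302.]), array([506., 270.]), array([398., 319.]), array([370., 412.]), array([428., 489.]), array([533., 514.]), array([631., 476.]), array([673., 391.])]
medtip [ 0.50781216 -0.200881    0.128     ]
```

servo_tool --rows '[0.015, 0.003, 0.025, 0, 0, 0, 255, 0.03, 0.003, 0.055, 0, 0, 0, 255, 0.042, 0.003, 0.078, 0, 0, 0, 255, 0.049, 0.003, 0.0906, 0, 0, 0, 255, 0.049, 0.003, 0.0906, 0, 0, 0, 255, 0.049, 0.003, 0.0906, 0, 0, 0, 255]'

```text
t: 19.5
ee_pos: [0.5983, -0.2542, 0.1655]
ee_rot: [0.915, 0.33, -0.218, 0.08]
wrist_force: [0.7, 0.5, -0.9]
gripper_width: 0.0089
```

```bash
python3 -c "
from h import *
s,R=st();h=R[:2,0]/np.linalg.norm(R[:2,0]);A=s['ee_pos'][:2]-.0946*h;z0=s['ee_pos'][2]-.0842;print(A,z0)
a=snap('scene','s19');cv2.imwrite('pics/c26.png',cv2.resize(a[130:230,165:265],None,fx=6,fy=6,interpolation=cv2.INTER_CUBIC))
snap('wrist','w19')"
```

```text
t 19.5 q [ 0.506  0.691 -0.534  1.476  0.633  1.478 -1.062] p [ 0.5983 -0.2542  0.1655] x [ 0.687  0.569 -0.451] z [-0.345 -0.291 -0.892] F [ 0.7  0.5 -0.9] T [ 0.46 -0.56  0.03] w 0.0089
[ 0.52540532 -0.31451237] 0.08134261603576526
```

View pics/c26.png

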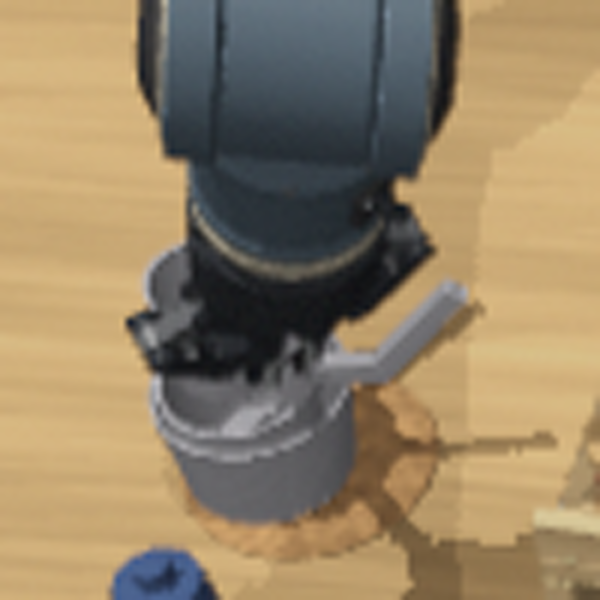

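View pics/w19.png

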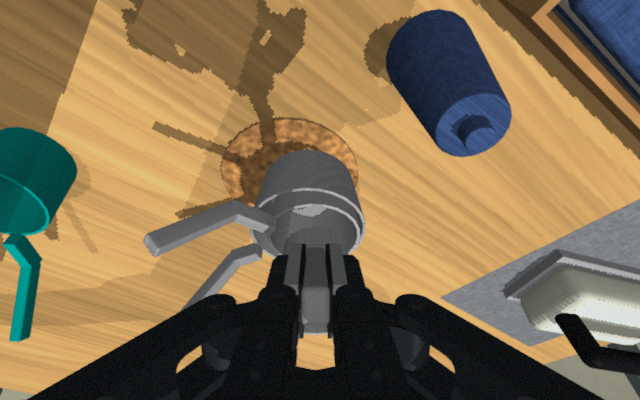

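```bash
python3 -c "
from h import *
f=lambda X:((proj('scene',X)-[165,130])*6+2.5)
def ext(c,r,z):
  P=np.array([f([c[0]+r*np.cos(t),c[1]+r*np.sin(t),z]) for t in np.arange(0,6.28,.05)]);return P.min(0).round(0),P.max(0).round(0)
print('small',ext((.5254,-.3145),.03,.1413));print('med',ext((.525,-.314),.04,.069));print('large',ext((.5245,-.3075),.05,.064))
a=cv2.imread('pics/s19.png');cv2.imwrite('pics/c27.png',cv2.resize(a[160:220,180:240],None,fx=10,fy=10,interpolation=cv2.INTER_CUBIC))"
```

```text
small (array([140., 236.]), array([270., 324.]))
med (array([154., 326.]), array([319., 443.]))
large (array([149., 319.]), array([354., 465.]))
```

View pics/c27.png

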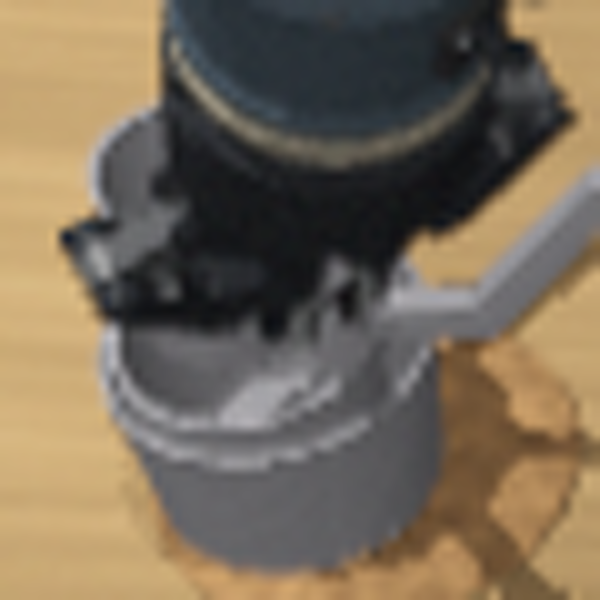

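servo_tool --rows '[0.0045, 0, 0.0089, 0, 0, 0, 255, 0.0113, 0, 0.0223, 0, 0, 0, 255, 0.0169, 0, 0.0335, 0, 0, 0, 255, 0.0214, 0, 0.0424, 0, 0, 0, 255, 0.0239, 0, 0.0473, 0, 0, 0, 255]'

```text
t: 20.1
ee_pos: [0.597, -0.2545, 0.1095]
ee_rot: [0.915, 0.33, -0.219, 0.079]
wrist_force: [-0.6, -0.4, -2.0]
gripper_width: 0.009
```

```bash
python3 -c "
from h import *
s,R=st();h=R[:2,0]/np.linalg.norm(R[:2,0]);A=s['ee_pos'][:2]-.0946*h;z0=s['ee_pos'][2]-.0842;print(A,z0)
a=snap('scene','s20');cv2.imwrite('pics/c28.png',cv2.resize(a[130:230,165:265],None,fx=6,fy=6,interpolation=cv2.INTER_CUBIC))"
```

```text
t 20.1 q [ 0.499  0.749 -0.518  1.515  0.661  1.402 -1.106] p [ 0.597  -0.2545  0.1095] x [ 0.686  0.569 -0.454] z [-0.349 -0.29  -0.891] F [-0.6 -0.4 -2. ] T [ 0.49 -0.58 -0.01] w 0.009
[ 0.52413278 -0.31488872] 0.025278570058554953
```

View pics/c28.png

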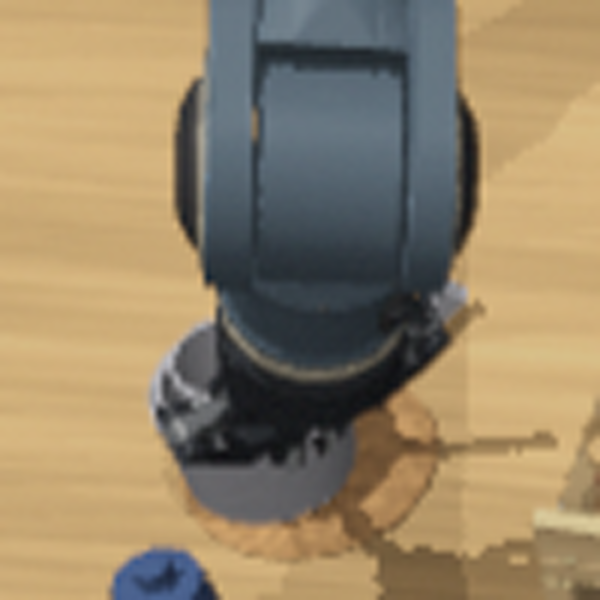

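servo_tool --rows '[0.0018, 0, 0.0036, 0, 0, 0, 255, 0.0032, 0, 0.0062, 0, 0, 0, 255, 0.0041, 0, 0.008, 0, 0, 0, 255, 0.0045, 0, 0.0089, 0, 0, 0, 255, 0.0045, 0, 0.0089, 0, 0, 0, 255]'

```text
t: 20.65
ee_pos: [0.5978, -0.2546, 0.1015]
ee_rot: [0.915, 0.33, -0.218, 0.08]
wrist_force: [-0.3, 0.3, -1.8]
gripper_width: 0.0084
```

servo_tool --rows '[0.0005, 0, 0.0009, 0, 0, 0, 255, 0.0009, 0, 0.0018, 0, 0, 0, 255]'

```text
t: 20.85
ee_pos: [0.5979, -0.2546, 0.0996]
ee_rot: [0.915, 0.33, -0.218, 0.08]
wrist_force: [-0.1, -0.5, -0.9]
gripper_width: 0.0086
```

servo_tool --rows '[0.0005, 0, 0.0009, 0, 0, 0, 255, 0.0009, 0, 0.0018, 0, 0, 0, 255]'

```text
t: 21.05
ee_pos: [0.5981, -0.2544, 0.0979]
ee_rot: [0.915, 0.33, -0.218, 0.08]
wrist_force: [0.5, 1.6, 4.2]
gripper_width: 0.0089
```

servo_tool --rows '[0, 0, 0, 0, 0, 0, 150, 0, 0, 0, 0, 0, 0, 150, 0, 0, 0, 0, 0, 0, 150, 0, 0, -0.03, 0, 0, 0, 150, 0, 0, -0.08, 0, 0, 0, 150, -0.02, 0, -0.13, 0, 0, 0, 150, -0.05, 0, -0.18, 0, 0, 0, 150, -0.05, 0, -0.2, 0, 0, 0, 150]'

```text
t: 21.85
ee_pos: [0.6331, -0.2259, 0.3033]
ee_rot: [0.916, 0.328, -0.217, 0.082]
wrist_force: [1.0, -0.3, -0.2]
gripper_width: 0.0353
```

```bash
python3 -c "
from h import *
st();a=snap('scene','s21');cv2.imwrite('pics/c29.png',cv2.resize(a[130:230,165:265],None,fx=6,fy=6,interpolation=cv2.INTER_CUBIC));snap('wrist','w21')"
```

```text
t 21.85 q [ 0.441  0.631 -0.549  1.249  0.587  1.732 -0.983] p [ 0.6331 -0.2259  0.3033] x [ 0.691  0.566 -0.45 ] z [-0.343 -0.292 -0.893] F [ 1.  -0.3 -0.2] T [ 0.35 -0.38  0.  ] w 0.0353
```

View pics/c29.png

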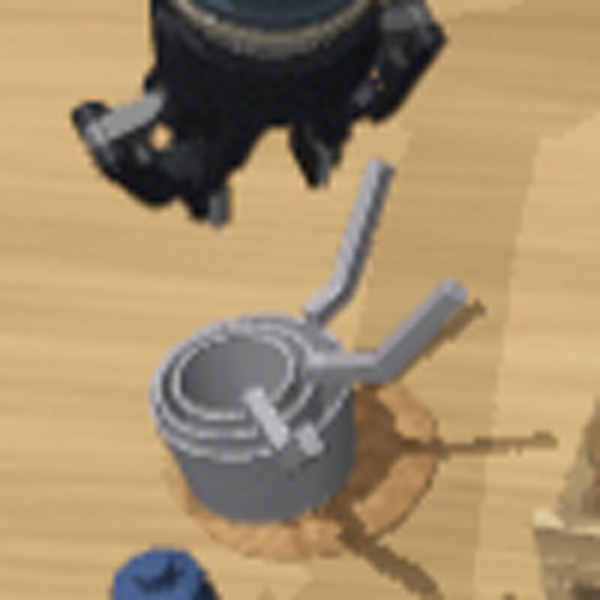

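View pics/w21.png

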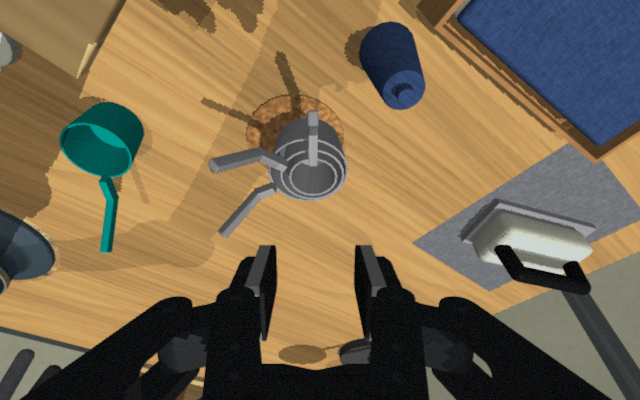

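```bash
python3 -c "
import cv2
im=cv2.imread('pics/w21.png');cv2.imwrite('pics/c30.png',cv2.resize(im[85:245,200:360],None,fx=5,fy=5,interpolation=cv2.INTER_CUBIC)[:,:800][:600] if 0 else cv2.resize(im[90:240,200:360],None,fx=4,fy=4,interpolation=cv2.INTER_CUBIC))"
```

```text
(no output)
```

View pics/c30.png

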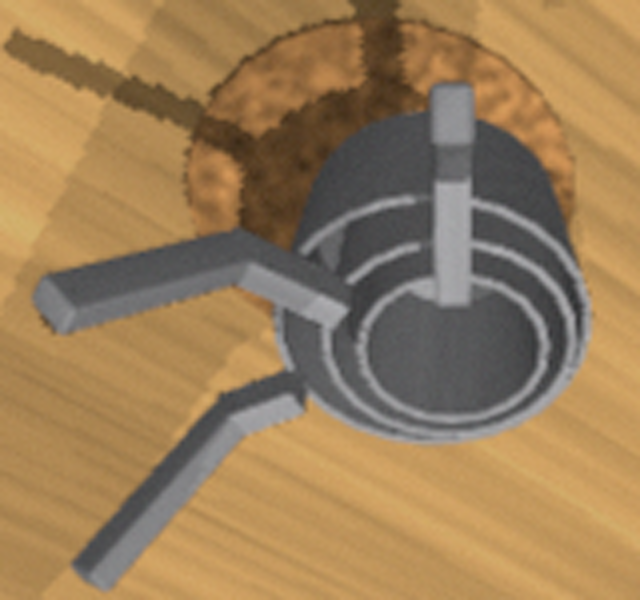

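Run:
```python
from h import *
import pickle
p=pickle.load(open('pics/w21.pkl','rb'))
k=lambda x,y,z:ray('',200+(x+.5)/4-.5,90+(y+.5)/4-.5,z,p)
L=k(431,318,.064);T=k(97,575,.123);M=k(454,337,.069);MT=k(55,305,.128);S=k(453,349,.074);ST=k(453,100,.133)
for n,a,b in(('L',L,T),('M',M,MT),('S',S,ST)):
    d=(b-a)[:2];print(n,a.round(4),b.round(4),np.linalg.norm(d).round(4),np.degrees(np.arctan2(d[1],d[0])).round(1))
print('pad left/right/top',k(185,165,0.004),k(577,175,.004),k(390,18,.004))
pts=np.array([k(x,y,.004)[:2] for x,y in((185,165),(577,175),(390,18),(240,75),(520,65),(195,215),(205,115),(563,115))])
from scipy.optimize import least_squares
f=least_squares(lambda c:np.linalg.norm(pts-c,axis=1)-.066,[.52,-.29]);print('pad centre',f.x,f.fun.round(4))
al=155.7
rel(*tp(L[:2],al,0,.0945,.25))
```

```text
L [ 0.5247 -0.3076  0.064 ] [ 0.42  -0.262  0.123] 0.1142 156.5
M [ 0.5265 -0.3153  0.069 ] [ 0.5089 -0.2011  0.128 ] 0.1155 98.8
S [ 0.5258 -0.3154  0.074 ] [ 0.6176 -0.2396  0.133 ] 0.1191 39.5
pad left/right/top [ 0.48625075 -0.23326903  0.004     ] [ 0.56584201 -0.33687035  0.004     ] [ 0.57080393 -0.25401833  0.004     ]
pad centre [ 0.51760059 -0.29318943] [ 0.0016 -0.0009  0.0001 -0.0015  0.0006 -0.0003 -0.0001  0.0008]
t 21.95 q [ 0.439  0.631 -0.551  1.247  0.586  1.73  -0.984] p [ 0.6351 -0.2238  0.3042] x [ 0.692  0.568 -0.446] z [-0.338 -0.291 -0.895] F [0.7 0.7 0.6] T [ 0.37 -0.41 -0.  ] w 0.0348
shift [-0.1372 -0.0915  0.1279] turn [ -26.4    17.24 -113.74] | 0.209 118.0
```

servo_tool --rows '[-0.01, -0.01, 0, -2, 1.2, -8, 150, -0.02, -0.02, 0, -3.8, 2.4, -16, 150, -0.03, -0.03, 0, -5.6, 3.6, -24, 150, -0.04, -0.035, 0, -7.4, 4.8, -32, 150, -0.05, -0.04, 0, -9.3, 6, -40, 150, -0.06, -0.045, 0.01, -11.1, 7.2, -48, 150, -0.07, -0.05, 0.02, -13, 8.5, -56, 150, -0.08, -0.055, 0.03, -14.8, 9.7, -64, 150, -0.09, -0.06, 0.04, -16.7, 10.9, -72, 150, -0.1, -0.065, 0.055, -18.6, 12.1, -80, 150, -0.11, -0.07, 0.07, -20.4, 13.3, -88, 150, -0.12, -0.08, 0.09, -22.3, 14.5, -96, 150, -0.13, -0.085, 0.11, -24.1, 15.8, -104, 150, -0.1372, -0.0915, 0.1279, -26.4, 17.2, -113.7, 150, -0.1372, -0.0915, 0.1279, -26.4, 17.2, -113.7, 150, -0.1372, -0.0915, 0.1279, -26.4, 17.2, -113.7, 150, -0.1372, -0.0915, 0.1279, -26.4, 17.2, -113.7, 150]'

```text
t: 23.65
ee_pos: [0.437, -0.2687, 0.2469]
ee_rot: [0.211, 0.977, -0.001, -0.004]
wrist_force: [-0.2, 0.4, -0.1]
gripper_width: 0.0349
```

```bash
python3 -c "
from h import *
snap('wrist','w22')
rel(*tp((.5247,-.3076),156.3,0,.0945,.077))"
```

```text
t 23.7 q [ 1.36   0.397 -1.132  1.845  0.395  1.159  1.237] p [ 0.4371 -0.2686  0.247 ] x [-0.911  0.412  0.007] z [-0.008 -0.001 -1.   ] F [ 0.9 -0.   0.7] T [-0.01  0.03  0.03] w 0.0349
shift [-0.0027  0.0002  0.1699] turn [-0.23 -0.43 -0.63] | 0.17 0.8
```

View pics/w22.png

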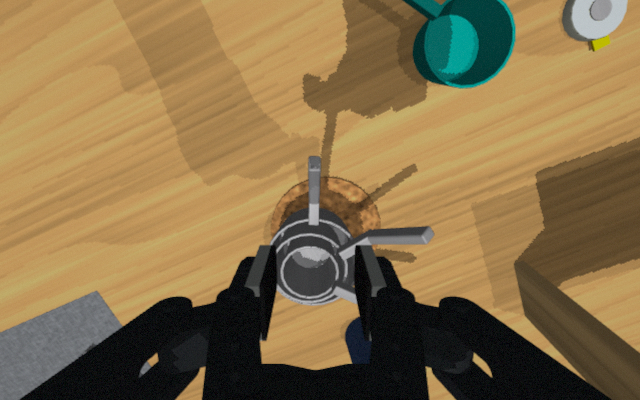

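servo_tool --rows '[-0.002, 0, 0.04, -0.2, -0.4, -0.6, 150, -0.002, 0, 0.085, -0.2, -0.4, -0.6, 150, -0.002, 0, 0.125, -0.2, -0.4, -0.6, 150, -0.002, 0, 0.15, -0.2, -0.4, -0.6, 150, -0.002, 0, 0.15, -0.2, -0.4, -0.6, 150, -0.002, 0, 0.15, -0.2, -0.4, -0.6, 150]'

```text
t: 24.3
ee_pos: [0.4375, -0.2697, 0.0972]
ee_rot: [0.205, 0.979, 0.0, -0.0]
wrist_force: [0.6, -0.1, 1.2]
gripper_width: 0.0348
```

```bash
python3 -c "
from h import *
snap('wrist','w23')
rel(*tp((.5247,-.3076),156.3,0,.0945,.077))"
```

```text
t 24.35 q [ 1.212  0.571 -0.972  2.002  0.613  0.891  1.064] p [ 0.438  -0.2701  0.0979] x [-0.916  0.402 -0.001] z [ 0.001 -0.001 -1.   ] F [ 1.  -0.5  0.8] T [0.01 0.04 0.02] w 0.0352
shift [0.     0.0005 0.0209] turn [-0.03  0.05 -0.02] | 0.021 0.1
```

View pics/w23.png

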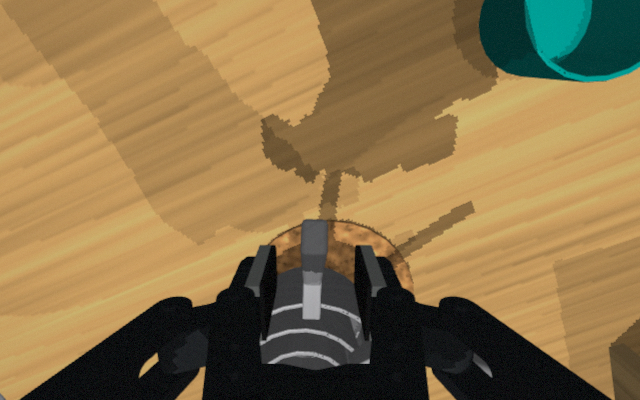

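servo_tool --rows '[0, 0, 0.01, 0, 0, 0, 150, 0, 0, 0.017, 0, 0, 0, 150, 0, 0, 0.017, 0, 0, 0, 170, 0, 0, 0.017, 0, 0, 0, 190, 0, 0, 0.017, 0, 0, 0, 205, 0, 0, 0.017, 0, 0, 0, 220, 0, 0, 0.017, 0, 0, 0, 235, 0, 0, 0.017, 0, 0, 0, 235]' --newtons 25

```text
t: 25.15
ee_pos: [0.4358, -0.2709, 0.0794]
ee_rot: [0.206, 0.978, -0.0, -0.001]
wrist_force: [-1.5, -1.5, 2.9]
gripper_width: 0.0096
```

servo_tool --rows '[0.0015, 0.0015, 0, 0, 0, 0, 235, 0.004, 0.004, 0, 0, 0, 0, 235, 0.0065, 0.0065, 0, 0, 0, 0, 235, 0.009, 0.009, 0, 0, 0, 0, 235, 0.011, 0.011, 0, 0, 0, 0, 235, 0.0115, 0.0113, 0, 0, 0, 0, 235, 0.0115, 0.0113, 0, 0, 0, 0, 235]'

```text
t: 25.85
ee_pos: [0.4303, -0.2551, 0.0794]
ee_rot: [0.206, 0.979, 0.0, -0.001]
wrist_force: [2.0, -3.7, 1.5]
gripper_width: 0.0092
```

```bash
python3 -c "
from h import *
st();a=snap('scene','s24');b=snap('top','t24');cv2.imwrite('pics/c31.png',np.hstack([cv2.resize(a[130:230,165:265],None,fx=5,fy=5,interpolation=cv2.INTER_CUBIC),cv2.resize(b[150:250,395:455],None,fx=5,fy=5,interpolation=cv2.INTER_CUBIC)]))"
```

```text
t 25.85 q [ 1.186  0.578 -0.955  2.045  0.637  0.847  1.017] p [ 0.4303 -0.2551  0.0794] x [-0.915  0.403  0.002] z [-0.002  0.001 -1.   ] F [ 2.  -3.7  1.5] T [-0.97 -0.27 -0.21] w 0.0092
```

View pics/c31.png

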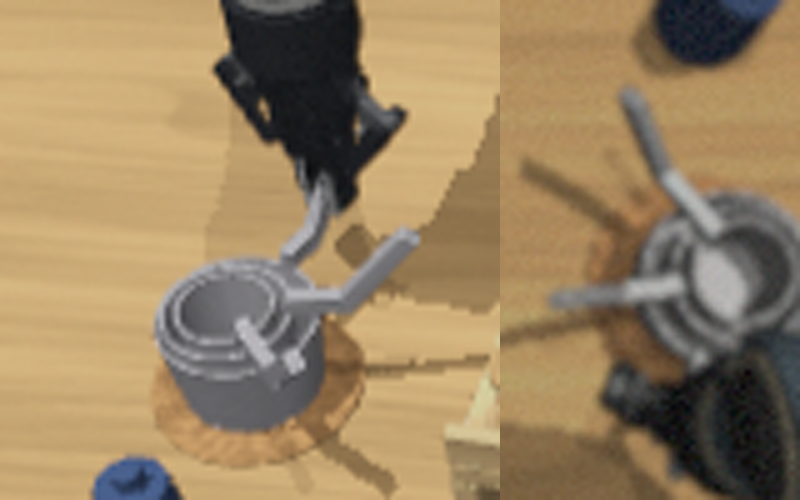

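servo_tool --rows '[0, 0, 0, 0, 0, 0, 225, 0, 0, 0, 0, 0, 0, 215, 0, 0, 0, 0, 0, 0, 200, 0, 0, 0, 0, 0, 0, 150, 0, 0, 0, 0, 0, 0, 150, 0, 0, -0.03, 0, 0, 0, 150, 0, 0, -0.08, 0, 0, 0, 150, 0, 0, -0.13, 0, 0, 0, 150, 0, 0, -0.18, 0, 0, 0, 150, 0, 0, -0.2, 0, 0, 0, 150]'

```text
t: 26.95
ee_pos: [0.4326, -0.2553, 0.2837]
ee_rot: [0.206, 0.979, -0.001, 0.002]
wrist_force: [0.6, 0.3, -0.2]
gripper_width: 0.0347
```

```bash
python3 -c "
from h import *
st();a=snap('scene','s25');b=snap('top','t25');w=snap('wrist','w25');cv2.imwrite('pics/c32.png',np.hstack([cv2.resize(a[130:230,165:265],None,fx=5,fy=5,interpolation=cv2.INTER_CUBIC),cv2.resize(b[150:250,395:455],None,fx=5,fy=5,interpolation=cv2.INTER_CUBIC)]));cv2.imwrite('pics/c33.png',cv2.resize(w[140:300,250:450],None,fx=4,fy=4,interpolation=cv2.INTER_CUBIC)[:600])"
```

```text
t 26.95 q [ 1.414  0.337 -1.186  1.824  0.337  1.203  1.281] p [ 0.4326 -0.2553  0.2837] x [-0.915  0.403 -0.004] z [ 0.003 -0.003 -1.   ] F [ 0.6  0.3 -0.2] T [-0.04 -0.01  0.04] w 0.0347
```

View pics/c32.png

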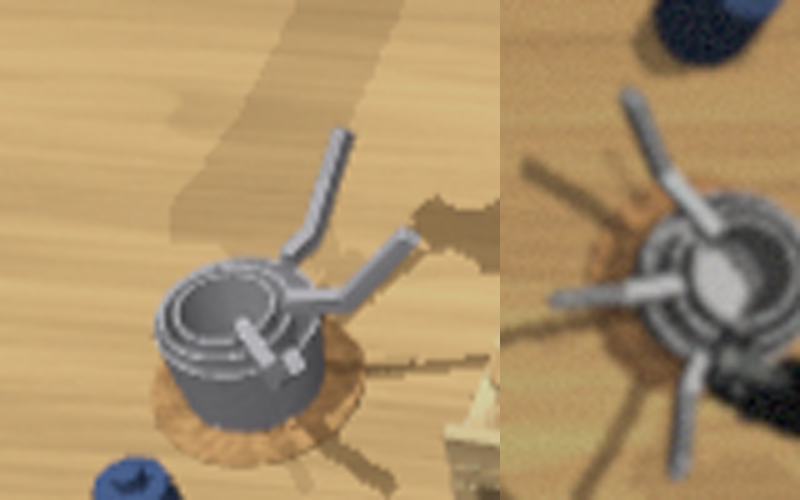

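View pics/c33.png

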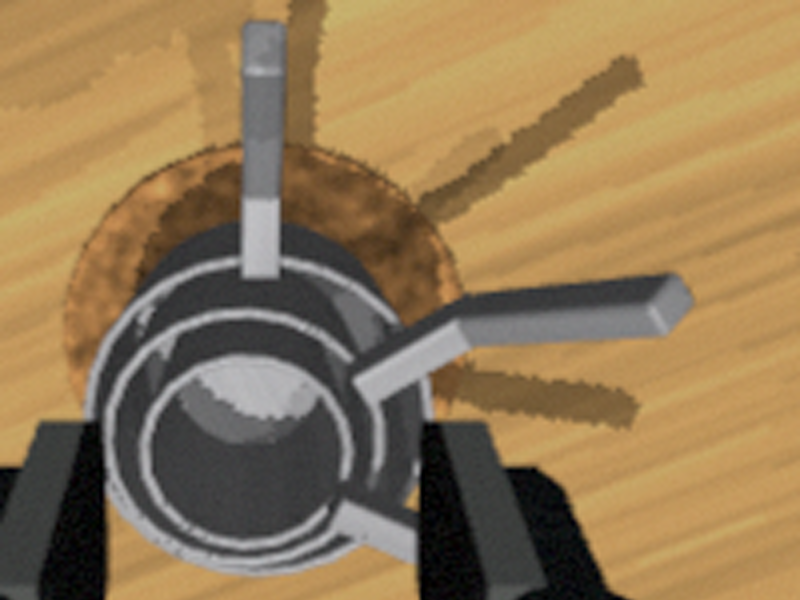

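Run:
```python
from h import *
a=cv2.imread('pics/scene0.png').astype(int);b=cv2.imread('pics/s25.png').astype(int)
d=(np.abs(a-b).max(2)>45).astype('uint8')*255;cv2.imwrite('pics/diff.png',np.hstack([cv2.imread('pics/s25.png'),cv2.cvtColor(d,cv2.COLOR_GRAY2BGR)])[:, :, :][::1,::1] if 0 else cv2.addWeighted(cv2.imread('pics/s25.png'),.7,cv2.merge([d*0,d*0,d]),.6,0))
import pickle
p=pickle.load(open('pics/w25.pkl','rb'));k=lambda x,y,z:ray('',250+(x+.5)/4-.5,140+(y+.5)/4-.5,z,p)
L=k(260,415,.064);M=k(245,438,.069);S=k(248,452,.074);print(L,M,S,'tips',k(264,45,.123),k(675,305,.128))
```

```text
[ 0.51417268 -0.29314959  0.064     ] [ 0.51683514 -0.29890613  0.069     ] [ 0.51892023 -0.29884946  0.074     ] tips [ 0.40978364 -0.24587346  0.123     ] [ 0.50080884 -0.18411872  0.128     ]
```

View pics/diff.png

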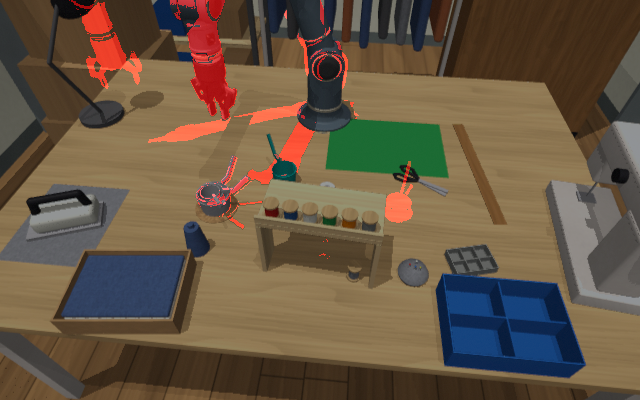

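```bash
python3 -c "
from station import bot
print(bot.sign_off())"
```

```text
the job is handed in; nothing more can be done
None
```

The three dippers are nested and the job is handed in, at about 27 s of the 72 s allowed. I made one mistake on the way and mended it before signing off.

- **Nesting:** I lowered the medium dipper into the large one first. I then drew the small one out from under the shelf and lowered it into the medium one. Each was released only when the wrist force showed light contact, about 4–5 N. Both touched down within about 1 mm of the height expected for sitting fully on the floor below.
- **Mistake:** while carrying the small dipper clear of the shelf, I brushed the medium's handle end. That pushed the nest about 20 mm across the pad. It stayed upright, and after placing the small one I gently drew the nest back by the large dipper's handle.
- **Last checks:**
  - The large dipper stands about 3–4 mm from the pad's centre, well inside its edge.
  - The handles point at roughly 156°, 98° and 40°, with more than 10 cm between any two ends.
  - Comparing the final scene picture with the first showed no change in the look-alike, shelf, spool, cone, scissors or the other things on the table.
  - The gripper is open and clear of everything.
- **Off-centre fit:** the medium rests about 6 mm to one side inside the large one, which is within its clearance. I judged it flat from its rim and from where the small one touched down. I did not measure its tilt separately.

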